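# Square a spice tub into the tray corner, fit its double lid, lift off the cap

## Task

Push the square spice tub along the seasoning tray until it stands square and flush in the tray's back left corner, against both upstands. Then bring over its lid set, the perforated sifter with the cap sitting on it, as one, lower it (do not drop it) until the sifter is fully home in the tub's neck, and lift the cap alone, level, a good hand's breadth clear, leaving the sifter seated and the tub flush. Finish while holding the cap up there; do not tip the tub or the lids, or shift anything else on the bench.

Things in the scene. Friction and masses are not known exactly. Their poses are not given: they have to be found in the camera images.
- tray: Fixed folded-steel seasoning tray on the bench: floor 200 mm deep (its x) by 340 mm wide (its y), floor top 3 mm above the bench; upstands 40 mm high, 4 mm thick along the back (+x) and both ends (+y, -y); open front (-x). Origin at the floor's centre, at bench height; +x to the back, away from the robot, +y to the left end. Its place and turn vary.
- tray_corner (a point): Inner back left corner of the tray, at floor height (3 mm above the bench), where the inner faces of the back and left upstands meet. Axes as the tray's: +x into the back upstand, +y into the left upstand. The tub fits flush when its centre is 45 mm from both inner faces.
- tub: Loose open square white plastic spice tub on the tray, 0.3 to 0.55 kg, blank label in front. Upright sides 90 x 90 mm to 74 mm up, smaller shoulder to 78 mm, then the neck. Origin at the centre of its underside, x and y square to its sides, z up. Starts 25 to 55 mm short of both upstands, up to 20 degrees askew; slides with a few newtons.
- tub_mouth (a point): Centre of the mouth of the tub's round neck, 94 mm above the tub's underside. Neck 63 mm across outside, 54 mm inside, 16 mm deep. The sifter's plug drops loosely into it until the sifter's rim rests on the neck's edge; the sifter's origin is then 12 mm below this point.
- sifter: Inner lid, white plastic, about 45 g. Round rim 66 mm across and 14 mm high (12 to 26 mm above the origin); below it a plug 50 mm across (45 mm at its chamfered foot), 12 mm long; above it, under the cap, a perforated disc 51 mm across, 6 mm high. Origin at the centre of the plug's underside, z up. Starts standing on its plug on the bench, the cap on top.
- sifter_seat (a point): Centre of the top face of the sifter's rim, 26 mm above the sifter's origin, where the cap's lower edge rests.
- cap: Outer lid, about 35 g: plain black plastic dust cap, an upturned cup 60 mm across outside and 22 mm high, its lower edge resting on the sifter's rim around the disc (2 mm play); the rim stands out 3 mm beyond it all round. It is loose: lifted by itself it leaves the sifter behind. Origin at the centre of its open underside, z up.
- pan: Bystander: open square steel pan, 94 x 94 mm, 46 mm high, standing in the tray's back right corner. Origin at the centre of its underside.
- ramekin: Bystander: small steel cup, 72 mm in diameter, 42 mm high, on the right. Origin at the centre of its underside.
- tube_lid: Bystander: flat white plastic lid of a sauce tube, 86 mm in diameter, 14 mm high, lying on the bench towards the robot. Origin at the centre of its underside. Not part of this job.
- pen: Bystander: marker pen lying on the bench between the lid set and the tray, 140 mm long (its x), 13 mm thick. Origin under its middle.
- label_roll: Bystander: roll of blank labels lying flat, 68 mm in diameter, 26 mm high. Origin at the centre of its underside.
- spoon: Bystander: steel spoon lying on the bench to the left of the tray. Origin below it near its middle; the handle runs towards its -x.
Things that resemble listed ones, but are neither listed nor needed, are in the scene too. What is meant by the cap is not orange, and is the smaller of those in its own colour.

How it is judged:
By the outcome, as a careful person would: the job done as asked, in the order asked, and still so for the second after the job is handed in, while the arm keeps its last pose, push and grip.
It also fails if it takes over 72 s, if anything falls off the work surface, if the arm or the gripper's body presses on something with over 40 N, if the wrist force passes 120 N, or if a joint passes its speed limit or range.

## Robot

A 7-joint arm with a two-finger parallel gripper is mounted at the origin on the work surface. World frame = base frame: x ahead of the robot, y to its left, z up, the work surface at z = 0. Lengths are in m, angles in rad, forces in N, time in s.
With the tool pointing down it reaches from about 0.4 to 0.9 m from the base axis. Payload 5.5 kg.
Tool frame: the origin (TCP) lies midway between the tips of the shut fingers; the grasp point (between the pads) lies 19 mm behind it; z points along the fingers, y is the line along which they close (so a half turn about z gives the same grasp; the last joint's range is limited). The gripper opens to 92 mm and grips with 3 to 60 N. Pads are 19 mm wide; open, the fingers measure 130 mm over their backs; the gripper's body (75 mm by 190 mm) begins 47 mm behind the grasp point.
Start: joints at [-0.954, 0.501, -0.427, 1.55, 0.221, 1.138, -0.21], TCP at [0.225, 0.61, 0.191] pointing down, gripper open.
Joint ranges: [-2.88, 2.88], [-0.31, 2.03], [-1.54, 1.56], [0.2, 2.42], [-1.41, 4.55], [0.19, 2.02], [-2.57, 2.57]. Speed limits (rad/s): [2.57, 2.57, 3.14, 3.14, 3.14, 3.14, 3.14].

## Interface

Orientations are given as a unit quaternion [w, x, y, z].
In Python, from bench import manip gives the robot as it stands.
- The arm moves only by the tool carry_out, never from a script. Its argument "steps" is a list that holds one entry, the list of rows, each a list of 5 numbers: the finger opening in m, from 0 to 0.0918, then the shift along the tool's x, y, z in m, then the turn about the tool's z in rad. A call has 1 to 5 rows; each row shifts and turns the commanded pose from where the row before left it, along the tool's axes as they then stand; what a row does not reach is not made up. A row lasts 1/12 s, in which the tool goes at most 41.7 mm and 7.16 degrees, less where a joint would pass 70% of its speed; a pose out of reach is approached as far as the arm can. A call with a gripper value outside its range is refused whole. The fingers move at their own pace and stop on an object; "newtons" is the grip in N (left out, the last holds). Time passes only in rows, so rows that do not move let the fingers close. It gives the time, the measured TCP pose, the force, the opening and the grip force at its end, in the units of the state.
- manip.get_state(): the state, without advancing time (a new reading comes with each control period).
- manip.grab_frame(name): name is "side" or "top"; returns a dict with "img" (420x560x3 uint8, red, green, blue), "fx", "fy", "cx", "cy" (pixels), "k1" (the pictures are not rectified: a ray, as slopes to the right and down, at radius r is drawn at 1 + k1 r^2 times it, then the intrinsics apply), "extrinsics" (4x4, takes a point from world to camera coordinates). Camera axes: x right, y up, looking along -z (the intrinsics and any distortion apply to the point x, -y, -z); pixel columns grow to the right and rows downward; lengths in m; the calibration is good to about 2 mm. A picture is of the moment at which its call begins. There is no depth.
- manip.hand_in(): hands the job in; it is judged then, once.
Trained networks look in a picture, given as the dict that the camera call returned (one of the last four; its "shot" number tells which), for a name from the list of things; names that differ only in an ending like _2 or _b are one class to them, and where a whole thing is asked for, a point or a joint stands for the part that bears it (a point fixed in the world has none). Each returns a list of dicts, best first, with "conf" (0 to 1); they miss things now and then, are a little off and sometimes report something else, mostly with a low value. They report only what shows in the picture. A call takes as long as a camera call. They do not tell look-alikes from the thing itself.
- manip.boxes_of(picture, target): "xyz" ([x, y, z] in m, in world coordinates, good to about 4 mm: the middle of the surface that is visible of it).
The state is a dict: "clock": time; "q": joint angles; "qd": joint speeds; "tau": joint torques, N m; "eef_pos": TCP position; "tool_rot": TCP orientation; "wrist_force": force on the tool from outside, world axes, zero at the start; "wrist_torque": the same for the moment, N m; "grip_width": opening from 0.0 (shut) to 1.0 (fully open); "gripper_force": force on a finger pad.
Only numpy, scipy, OpenCV 4.12 (cv2) and the standard library are available. Lean on these libraries where they do the work, as an engineer would, in place of code of your own. Each camera call takes 0.05 s, during which the arm holds its last target. There are 200 camera calls.

## Working session

There is one attempt and no reset: what is moved stays moved. The work goes in short steps, Python scripts to look and compute and a tool call to move; the robot and the scene stay as the last step left them, time stands still between calls to the robot, and variables do not carry over. Pictures are saved under pics/ and viewed, at most 10 in all, crops included, and the job is handed in when it is done.

Besides the shell and the picture viewer there is one more tool, called in YAML: its name, and indented under it one key for each argument. carry_out: Moves the arm, as the interface text tells. Its arguments: {"type":"object","properties":{"steps":{"type":"array","items":{"type":"array","items":{"type":"array","items":{"type":"number"}}}},"newtons":{"type":"number"}},"required":["steps"]}

```bash
mkdir -p pics; cat > h.py <<'E'
import numpy as np, cv2
from bench import manip
def save(f,n,box=None,s=1):
    im=f["img"][:,:,::-1]
    if box: im=im[box[1]:box[3],box[0]:box[2]]
    cv2.imwrite("pics/"+n,cv2.resize(im,None,fx=s,fy=s,interpolation=cv2.INTER_CUBIC))
def proj(f,p):
    p=np.atleast_2d(p).astype(float);E=np.array(f["extrinsics"])
    c=p@E[:3,:3].T+E[:3,3];u=c[:,0]/-c[:,2];v=-c[:,1]/-c[:,2]
    k=1+f["k1"]*(u*u+v*v)
    return np.c_[f["fx"]*u*k+f["cx"],f["fy"]*v*k+f["cy"]]
def ray(f,uv,z):
    uv=np.atleast_2d(uv).astype(float);K=np.array([[f["fx"],0,f["cx"]],[0,f["fy"],f["cy"]],[0,0,1]])
    n=cv2.undistortPoints(uv[:,None],K,np.array([f["k1"],0,0,0]))[:,0] if False else None
    d=np.c_[(uv[:,0]-f["cx"])/f["fx"],(uv[:,1]-f["cy"])/f["fy"]];s=d.copy()
    for _ in range(30): s=d/(1+f["k1"]*(s**2).sum(1,keepdims=True))
    E=np.array(f["extrinsics"]);R=E[:3,:3];o=-R.T@E[:3,3]
    w=np.c_[s[:,0],-s[:,1],-np.ones(len(s))]@R
    return o+w*((z-o[2])/w[:,2])[:,None]
E
cat > a.py <<'E'
from h import *
np.set_printoptions(precision=4,suppress=True)
s=manip.get_state();print(s)
T=manip.grab_frame("top");S=manip.grab_frame("side")
save(T,"top0.png",s=1.4);save(S,"side0.png",s=1.4)
for nm,f in(("T",T),("S",S)):
    E=np.array(f["extrinsics"]);print(nm,-E[:3,:3].T@E[:3,3],f["k1"],f["fx"])
    for t in["tray","tub","sifter","cap","pan","ramekin","tube_lid","pen","label_roll","spoon"]:
        for b in manip.boxes_of(f,t)[:4]:
            print(nm,t,round(b["conf"],2),np.round(b["xyz"],3),proj(f,b["xyz"])[0].round())
E
python3 a.py
```

```text
{'clock': 0.0, 'q': array([-0.9538,  0.5018, -0.4268,  1.5515,  0.2208,  1.1383, -0.2103]), 'qd': array([ 0.001 ,  0.0004,  0.0005, -0.0015,  0.0011,  0.0009, -0.0013]), 'tau': array([  0.0003, -56.6599,  -5.8164, -27.9104,  -0.0687,   0.0307,
         0.0002]), 'eef_pos': array([0.225 , 0.609 , 0.1896]), 'tool_rot': array([-0.0002,  0.176 ,  0.9844, -0.001 ]), 'wrist_force': array([ 0.0649, -0.1138,  0.3029]), 'wrist_torque': array([-0.004 , -0.0055,  0.0141]), 'gripper_force': 0.0, 'grip_width': 0.9981986822647086}
T [0.2257 0.0187 1.3583] -0.15608427491357593 536.743735935551
T tray 0.89 [0.526 0.157 0.005] [214. 222.]
T tray 0.41 [ 0.546 -0.185  0.014] [344. 198.]
T tub 0.65 [0.525 0.246 0.086] [174. 219.]
T sifter 0.49 [ 0.459 -0.302  0.027] [395. 225.]
T cap 0.95 [ 0.357 -0.356  0.022] [421. 262.]
T cap 0.88 [ 0.471 -0.322  0.046] [404. 218.]
T cap 0.84 [ 0.454 -0.436  0.028] [446. 221.]
T pan 0.65 [0.606 0.043 0.004] [254. 187.]
T pan 0.65 [ 0.458 -0.302  0.03 ] [395. 225.]
T ramekin 0.72 [ 0.662 -0.407  0.016] [420. 147.]
T ramekin 0.63 [0.488 0.443 0.011] [105. 248.]
T tube_
[... 442 characters left out ...]
 0.52 [ 0.469 -0.351  0.023] [296. 336.]
S cap 0.8 [ 0.36  -0.366  0.025] [245. 349.]
S cap 0.69 [ 0.459 -0.451  0.031] [303. 376.]
S cap 0.62 [ 0.472 -0.336  0.046] [296. 322.]
S cap 0.51 [ 0.469 -0.348  0.021] [296. 335.]
S pan 0.79 [0.605 0.075 0.037] [309. 212.]
S pan 0.22 [0.527 0.223 0.064] [274. 183.]
S ramekin 0.68 [ 0.663 -0.396  0.019] [393. 338.]
S tube_lid 0.61 [ 0.362 -0.198  0.017] [237. 293.]
S tube_lid 0.45 [ 0.661 -0.395  0.019] [391. 338.]
S pen 0.52 [ 0.54  -0.195  0.012] [311. 283.]
S label_roll 0.84 [ 0.689 -0.195  0.025] [369. 270.]
S label_roll 0.16 [0.521 0.128 0.008] [278. 214.]
S spoon 0.67 [0.453 0.448 0.013] [245. 169.]
S spoon 0.53 [0.52  0.129 0.008] [278. 214.]
```

View pics/top0.png

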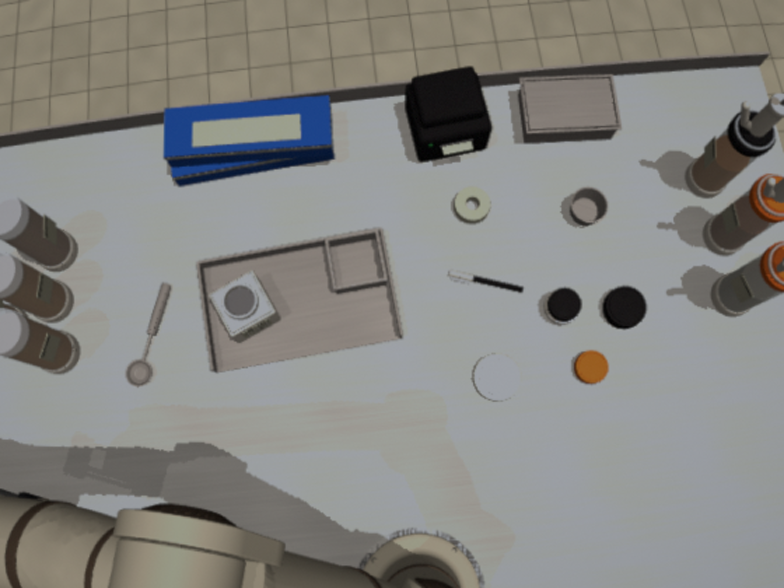

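View pics/side0.png

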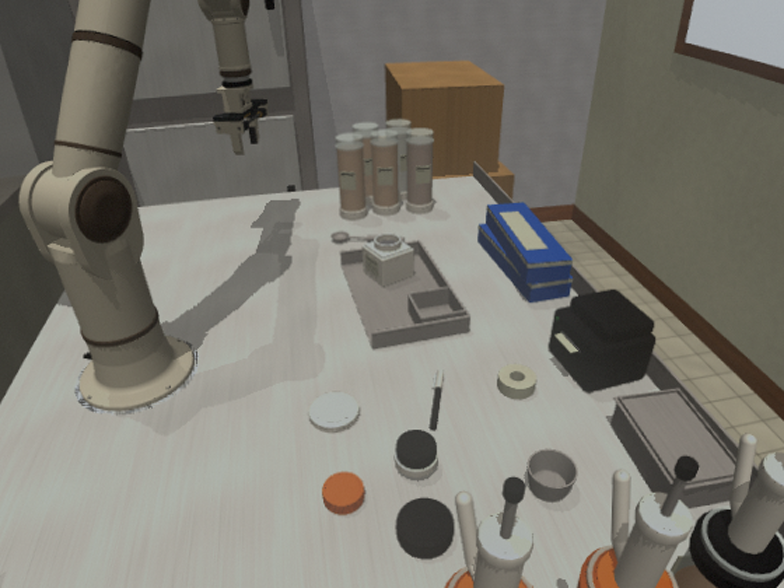

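Top view, scaled by 1.4: the tub is at (240,303) in the tray and the tray's back-left corner is near (198,262). There are three candidate caps:
- Black at (564,305), which stands on a white rim.
- Larger black at (624,307).
- Orange at (591,367).

The small black one on the white sifter fits the description. I'll confirm it in a crop.

```bash
cat > b.py <<'E'
from h import *
T=manip.grab_frame("top");S=manip.grab_frame("side")
a=cv2.resize(T["img"][150:270,130:295,::-1],None,fx=4.8,fy=4.8,interpolation=cv2.INTER_CUBIC)
cv2.imwrite("pics/tray1.png",a)
b=cv2.resize(S["img"][290:400,225:335,::-1],None,fx=3.6,fy=3.6);c=cv2.resize(T["img"][190:300,375:485,::-1],None,fx=3.6,fy=3.6)
cv2.imwrite("pics/caps1.png",np.hstack([b,c]))
E
python3 b.py
```

```text
(no output)
```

View pics/tray1.png

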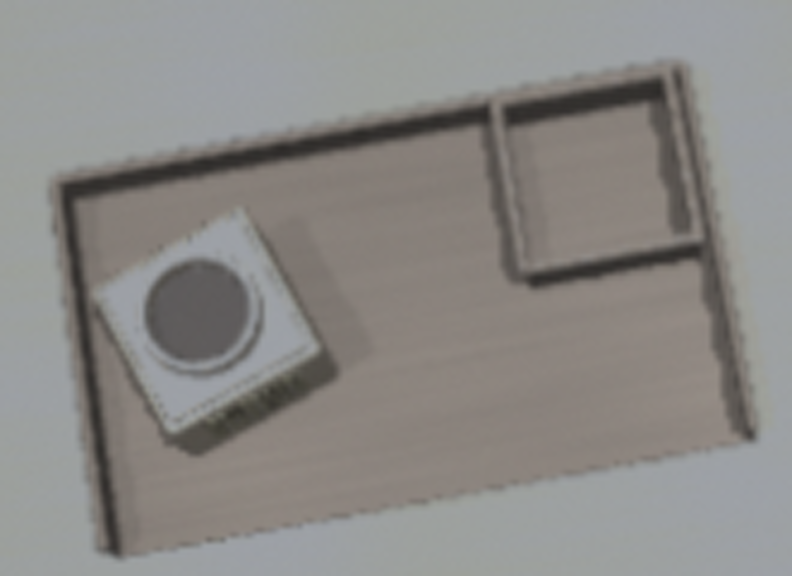

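View pics/caps1.png

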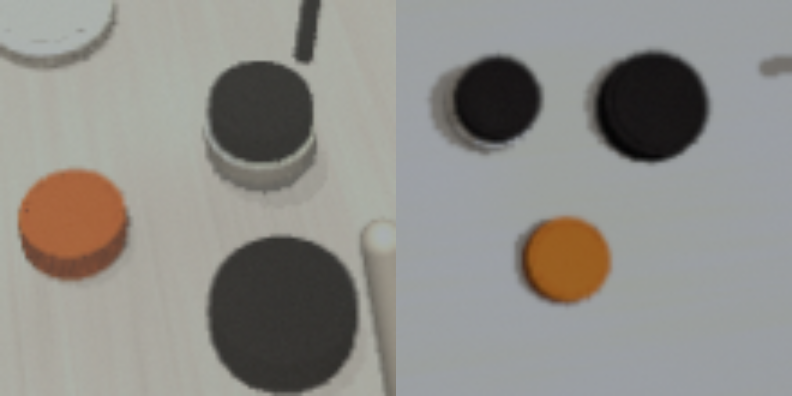

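The crops confirm it. The small black cap sits on the white sifter rim, at (260,110) in the side half and (498,98) in the top half. The tub's top corners in the tray crop are (95,300), (240,208), (325,352) and (172,435).

```bash
cat > c.py <<'E'
from h import *
np.set_printoptions(precision=4,suppress=True)
T=manip.grab_frame("top");S=manip.grab_frame("side")
t=lambda L,z:ray(T,np.array(L)/4.8+[130-.4,150-.4],z)
o=t([(52,178),(685,62),(98,550),(755,436)],.043);print("tray outer top",o)
d=o[0]-o[1];print("back len",np.linalg.norm(d),"yaw y",np.degrees(np.arctan2(-d[0],d[1])));d2=o[0]-o[2];print("side len",np.linalg.norm(d2),np.degrees(np.arctan2(d2[1],d2[0])))
c=t([(95,300),(240,208),(325,352),(172,435)],.077);print("tub",c,c.mean(0))
for i in range(4):
    e=c[(i+1)%4]-c[i];print(np.linalg.norm(e),np.degrees(np.arctan2(e[1],e[0]))%90)
print("mouth",t([(198,309)],.097))
print("cap top",ray(T,[((498-396)/3.6+375-.4,98/3.6+190-.4)],.048),ray(S,[(260/3.6+225-.4,110/3.6+290-.4)],.048))
E
python3 c.py; python3 -c "
from bench import manip
from scipy.spatial.transform import Rotation as R
import numpy as np
s=manip.get_state();q=s['tool_rot'];print(R.from_quat([q[1],q[2],q[3],q[0]]).as_matrix().round(3))"
```

```text
tray outer top [[ 0.6308  0.3337  0.043 ]
 [ 0.6545 -0.0105  0.043 ]
 [ 0.428   0.3216  0.043 ]
 [ 0.4487 -0.0236  0.043 ]]
back len 0.3450858771658207 yaw y 3.944621444163838
side len 0.20308045195309737 3.4322375068058824
tub [[0.5523 0.3068 0.077 ]
 [0.5922 0.2279 0.077 ]
 [0.5113 0.1901 0.077 ]
 [0.4774 0.2717 0.077 ]] [0.5333 0.2491 0.077 ]
0.08837159801518392 26.86048608962284
0.08939710898501603 25.058775739516307
0.08836627451719072 22.567990193935813
0.08277838066558886 25.090006576529984
mouth [[0.5364 0.2499 0.097 ]]
cap top [[ 0.4731 -0.3207  0.048 ]] [[ 0.4745 -0.3325  0.048 ]]
[[-0.938  0.346 -0.   ]
 [ 0.346  0.938  0.   ]
 [ 0.     0.    -1.   ]]
```

```bash
cat > plan.py <<'E'
import sys,numpy as np
from bench import manip
C=np.array([.6273,.3295]);A=np.radians(3.9)
def t2w(x,y): return C+x*np.array([np.cos(A),np.sin(A)])+y*np.array([-np.sin(A),np.cos(A)])
def pose():
    s=manip.get_state();w,x,y,z=s["tool_rot"]
    return np.array([*s["eef_pos"],np.degrees(np.arctan2(2*(x*y+w*z),1-2*(y*y+z*z)))%360])
def plan(p,targets,mm=40.,deg=7.):
    p=np.array(p,float)
    for t in targets:
        t=np.array(t[:4]) ;d=t-p;d[3]=(d[3]+180)%360-180
        n=int(np.ceil(max(np.linalg.norm(d[:3])*1000/mm,abs(d[3])/deg,1)));out=[]
        for i in range(n):
            st=(t-p)/(n-i);st[3]=((t[3]-p[3]+180)%360-180)/(n-i);f=np.radians(p[3])
            r=np.round([st[0]*np.cos(f)+st[1]*np.sin(f),st[0]*np.sin(f)-st[1]*np.cos(f),-st[2]],3);tu=round(-np.radians(st[3]),2)
            p[:3]+=[r[0]*np.cos(f)+r[1]*np.sin(f),r[0]*np.sin(f)-r[1]*np.cos(f),-r[2]];p[3]-=np.degrees(tu)
            out.append([*map(float,r),float(tu)])
        print(out,p.round(4))
    return p
E
python3 - <<'E'
from plan import *
p=pose();print(p,t2w(-.0974,-.0742))
plan(p,[(.455,.212,.12,205),(.455,.212,.042,205)])
E
```

```text
[  0.22516197   0.60975941   0.19064617 159.7286153 ] [0.53517229 0.24884714]
[[-0.029, -0.024, 0.006, -0.07], [-0.028, -0.027, 0.006, -0.07], [-0.026, -0.028, 0.006, -0.07], [-0.024, -0.03, 0.006, -0.06], [-0.022, -0.031, 0.006, -0.07], [-0.02, -0.033, 0.006, -0.06], [-0.017, -0.034, 0.006, -0.07], [-0.015, -0.035, 0.006, -0.06], [-0.013, -0.036, 0.006, -0.07], [-0.01, -0.037, 0.006, -0.06], [-0.008, -0.038, 0.005, -0.07], [-0.006, -0.038, 0.006, -0.06]] [4.551000e-01 2.116000e-01 1.196000e-01 2.049923e+02]
[[-0.0, 0.0, 0.039, -0.0], [-0.0, 0.0, 0.039, -0.0]] [4.551000e-01 2.116000e-01 4.160000e-02 2.049923e+02]
```

carry_out:
  steps:
    - [[0.05,-0.029,-0.024,0.003,-0.07],[0.05,-0.028,-0.027,0.003,-0.07],[0.05,-0.026,-0.028,0.003,-0.07],[0.05,-0.024,-0.03,0.003,-0.06],[0.05,-0.022,-0.031,0.003,-0.07]]
  newtons: 20

```text
clock: 1.72
eef_pos: [0.3223, 0.4431, 0.1755]
tool_rot: [0.0, 0.005, 1.0, 0.0]
wrist_force: [1.0, 0.0, 0.2]
grip_width: 0.687
gripper_force: 0.0
```

carry_out:
  steps:
    - [[0.05,-0.02,-0.033,0.006,-0.06],[0.05,-0.017,-0.034,0.006,-0.07],[0.05,-0.015,-0.035,0.006,-0.06],[0.05,-0.013,-0.036,0.006,-0.07],[0.05,-0.01,-0.037,0.006,-0.06]]

```text
clock: 2.13
eef_pos: [0.4174, 0.277, 0.1457]
tool_rot: [0.0, -0.154, 0.988, 0.0]
wrist_force: [1.6, 0.5, 0.5]
grip_width: 0.543
gripper_force: 0.0
```

carry_out:
  steps:
    - [[0.05,-0.008,-0.038,0.006,-0.07],[0.05,-0.006,-0.038,0.006,-0.06],[0.05,0,0,0,0]]

```text
clock: 2.38
eef_pos: [0.459, 0.2023, 0.1324]
tool_rot: [-0.0, -0.212, 0.977, -0.002]
wrist_force: [-0.4, -0.9, -0.1]
grip_width: 0.545
gripper_force: 0.0
```

```bash
python3 - <<'E'
from plan import *
p=pose();print(p,manip.get_state()["wrist_force"],manip.get_state()["grip_width"])
c=t2w(-.0974,-.0742)
u=np.array([np.cos(np.radians(25)),np.sin(np.radians(25))])
e=t2w(-.099,-.070)
plan(p,[(*(c-.085*u),.12,205),(*(c-.085*u),.042,205)])
m=c-.060*u
q=plan([*(c-.085*u),.042,205],[(*m,.042,205)],mm=10)
q=plan(q,[(*t2w(-.112,-.066),.042,183.9)],mm=6)
q=plan(q,[(*t2w(-.096,-.066),.042,183.9)],mm=4)
E
```

```text
[4.58985754e-01 2.02301597e-01 1.32430711e-01 2.04523142e+02] [-0.39911373 -0.89630912 -0.06702043] 0.5445021142628721
[[-0.004, 0.01, 0.012, -0.01]] [4.585000e-01 2.131000e-01 1.204000e-01 2.050961e+02]
[[0.0, 0.0, 0.039, 0.0], [0.0, 0.0, 0.039, 0.0]] [4.585000e-01 2.131000e-01 4.240000e-02 2.050961e+02]
[[-0.008, -0.0, -0.0, -0.0], [-0.008, 0.0, -0.0, -0.0], [-0.009, 0.0, -0.0, -0.0]] [4.808e-01 2.235e-01 4.200e-02 2.050e+02]
[[-0.005, 0.001, -0.0, 0.04], [-0.005, 0.002, -0.0, 0.04], [-0.005, 0.002, -0.0, 0.04], [-0.005, 0.002, -0.0, 0.04], [-0.005, 0.002, -0.0, 0.04], [-0.005, 0.003, -0.0, 0.04], [-0.006, 0.003, -0.0, 0.04], [-0.005, 0.003, -0.0, 0.04], [-0.005, 0.003, -0.0, 0.05]] [5.197000e-01 2.561000e-01 4.200000e-02 1.838006e+02]
[[-0.003, -0.0, -0.0, -0.0], [-0.003, -0.0, -0.0, -0.0], [-0.003, -0.0, -0.0, -0.0], [-0.004, -0.0, -0.0, -0.0], [-0.003, -0.0, -0.0, -0.0]] [5.356000e-01 2.572000e-01 4.200000e-02 1.838006e+02]
```

carry_out:
  steps:
    - [[0.05,-0.004,0.01,0.012,-0.01],[0.05,0,0,0.039,0],[0.05,0,0,0.039,0],[0.05,-0.008,0,0,0],[0.05,-0.008,0,0,0]]

```text
clock: 2.8
eef_pos: [0.4667, 0.2298, 0.0421]
tool_rot: [-0.003, -0.222, 0.975, -0.0]
wrist_force: [0.0, 1.1, 0.2]
grip_width: 0.546
gripper_force: 0.0
```

carry_out:
  steps:
    - [[0.05,-0.009,0,0,0],[0.05,-0.005,0.001,0,0.04],[0.05,-0.005,0.002,0,0.04],[0.05,-0.005,0.002,0,0.04],[0.05,-0.005,0.002,0,0.04]]

```text
clock: 3.22
eef_pos: [0.4962, 0.2496, 0.0468]
tool_rot: [0.003, -0.142, 0.99, 0.001]
wrist_force: [-0.4, -0.5, -0.2]
grip_width: 0.546
gripper_force: 0.0
```

```bash
python3 - <<'E'
from h import *
T=manip.grab_frame("top");S=manip.grab_frame("side")
a=cv2.resize(T["img"][150:270,130:265,::-1],None,fx=3,fy=3,interpolation=cv2.INTER_CUBIC)
b=cv2.resize(S["img"][140:260,210:345,::-1],None,fx=3,fy=3,interpolation=cv2.INTER_CUBIC)
cv2.imwrite("pics/push1.png",np.hstack([a,b][:2])[:, :800])
E
```

```text
(no output)
```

View pics/push1.png

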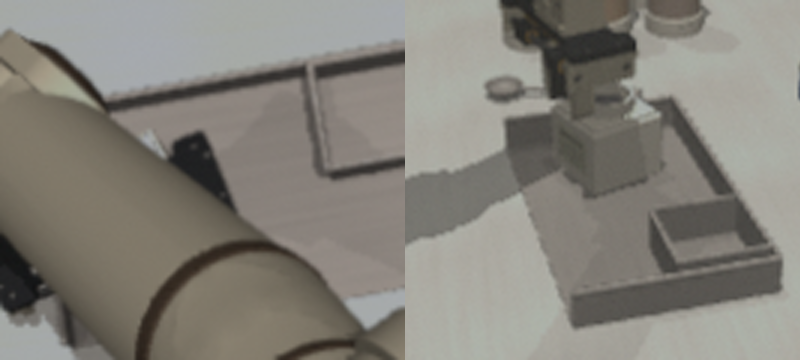

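Top view: the arm hides the tub. Side view: the gripper is just in front of the tub, whose label is at (575,150). The finger ends near (582,118), but its height is unclear, so I'll project where the tips should be.

```bash
python3 - <<'E'
from h import *
from plan import pose
p=pose();print(p)
f=np.radians(p[3]);y=np.array([np.sin(f),-np.cos(f),0])
S=manip.grab_frame("side")
for k in(-.035,0,.035):
  for z in (0,.04,.08):
    q=p[:3]+k*y+[0,0,z];print(k,z,q.round(3),((proj(S,q)[0]-[210,140])*3+[405,0]).round())
for b in manip.boxes_of(S,"tub")[:1]+manip.boxes_of(S,"tub_mouth")[:1]: print(b["conf"],b["xyz"])
E
```

```text
[4.96315163e-01 2.49910079e-01 4.66436241e-02 1.96409052e+02]
-0.035 0 [0.506 0.216 0.047] [580. 149.]
-0.035 0.04 [0.506 0.216 0.087] [579. 116.]
-0.035 0.08 [0.506 0.216 0.127] [578.  82.]
0 0 [0.496 0.25  0.047] [566. 135.]
0 0.04 [0.496 0.25  0.087] [565. 103.]
0 0.08 [0.496 0.25  0.127] [563.  69.]
0.035 0 [0.486 0.283 0.047] [553. 122.]
0.035 0.04 [0.486 0.283 0.087] [551.  90.]
0.035 0.08 [0.486 0.283 0.127] [550.  57.]
0.92 [0.5333, 0.221, 0.0596]
0.75 [0.5307, 0.2227, 0.0584]
```

```bash
python3 - <<'E'
from plan import *
p=pose()
q=plan(p,[(*t2w(-.115,-.070),.042,183.9)],mm=6)
q=plan(q,[(*t2w(-.100,-.070),.042,183.9)],mm=4)
E
```

```text
[[-0.006, -0.001, 0.001, 0.05], [-0.006, -0.0, 0.001, 0.06], [-0.006, -0.0, 0.001, 0.05], [-0.005, -0.0, 0.0, 0.06]] [5.170000e-01 2.519000e-01 4.210000e-02 1.838703e+02]
[[-0.004, -0.0, 0.0, -0.0], [-0.004, -0.0, 0.0, -0.0], [-0.004, -0.0, 0.0, -0.0], [-0.003, -0.0, 0.0, -0.0]] [5.319000e-01 2.529000e-01 4.210000e-02 1.838703e+02]
```

carry_out:
  steps:
    - [[0.05,-0.006,-0.001,0.001,0.05],[0.05,-0.006,0,0.001,0.06],[0.05,-0.006,0,0.001,0.05],[0.05,-0.005,0,0,0.05],[0.05,-0.004,0,0,0]]

```text
clock: 3.88
eef_pos: [0.5051, 0.2508, 0.0446]
tool_rot: [-0.012, -0.039, 0.999, -0.004]
wrist_force: [-53.4, -13.0, 74.7]
grip_width: 0.546
gripper_force: 41.1
```

carry_out:
  steps:
    - [[0.05,-0.004,0,0,0],[0.05,-0.004,0,0,0],[0.05,0,0,0,0]]

```text
clock: 4.13
eef_pos: [0.5163, 0.2531, 0.0448]
tool_rot: [-0.008, -0.041, 0.999, -0.002]
wrist_force: [-36.6, -6.5, 53.0]
grip_width: 0.542
gripper_force: 30.0
```

```bash
python3 - <<'E'
from plan import *
p=pose();d=p[:2]-C;a=A
print(p,"tray",d@[np.cos(a),np.sin(a)],d@[-np.sin(a),np.cos(a)],manip.get_state()["wrist_force"])
E
```

```text
[5.16305133e-01 2.53093767e-01 4.47988107e-02 1.84651224e+02] tray -0.1159346256873773 -0.06867994963107087 [-36.60727884  -6.48814486  52.96694699]
```

The vertical force is 53 N, which isn't right. I'll look before moving on.

```bash
python3 - <<'E'
from h import *
S=manip.grab_frame("side")
save(S,"push2.png",(220,110,330,215),5.4)
print(manip.get_state()["wrist_force"],manip.get_state()["wrist_torque"])
E
```

```text
[-36.93514959  -6.62427133  54.00680993] [-1.29706508  8.29044732 -0.05902561]
```

View pics/push2.png

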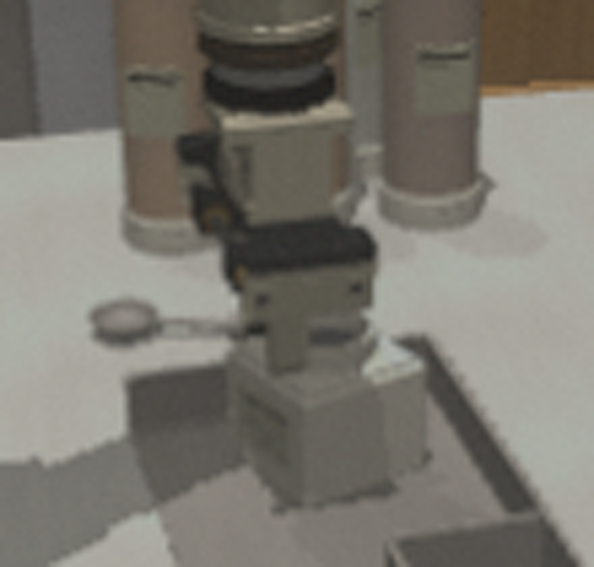

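```bash
python3 - <<'E'
from h import *
from plan import *
S=manip.grab_frame("side")
print("start tip in side0.png:",proj(S,[.225,.61,.19])[0]*1.4)
p=pose();print(p)
f=np.radians(p[3]);y=np.array([np.sin(f),-np.cos(f),0])
for k in(-.035,.035):
  for z in (0,.032,.066): print(k,z,((proj(S,p[:3]+k*y+[0,0,z])[0]-[220,110])*5.4).round())
for b in manip.boxes_of(S,"tub")+manip.boxes_of(S,"tub_mouth"): print(b["conf"],b["xyz"],((proj(S,b["xyz"])[0]-[220,110])*5.4).round())
# tub model overlay: original pose corners
for yaw in (25,4):
  for c in [(.5352,.249),(.545,.255)]:
    for sx,sy in((-1,1),(-1,-1),(1,-1)):
      a=np.radians(yaw);q=np.array([c[0]+.045*(sx*np.cos(a)-sy*np.sin(a)),c[1]+.045*(sx*np.sin(a)+sy*np.cos(a)),0])
      print(yaw,c,(sx,sy),((proj(S,[q+[0,0,.003],q+[0,0,.077]])-[220,110])*5.4).round().tolist())
E
```

```text
start tip in side0.png: [247.77061399 160.39232052]
[5.16354001e-01 2.53125801e-01 4.47675885e-02 1.84640581e+02]
-0.035 0 [282. 429.]
-0.035 0.032 [281. 382.]
-0.035 0.066 [279. 331.]
0.035 0 [254. 376.]
0.035 0.032 [253. 331.]
0.035 0.066 [251. 281.]
0.81 [0.5427, 0.2218, 0.0594] [319. 401.]
0.77 [0.5411, 0.2215, 0.0593] [317. 402.]
25 (0.5352, 0.249) (-1, 1) [[201.0, 454.0], [195.0, 349.0]]
25 (0.5352, 0.249) (-1, -1) [[283.0, 515.0], [280.0, 406.0]]
25 (0.5352, 0.249) (1, -1) [[403.0, 468.0], [403.0, 362.0]]
25 (0.545, 0.255) (-1, 1) [[215.0, 448.0], [210.0, 343.0]]
25 (0.545, 0.255) (-1, -1) [[298.0, 508.0], [295.0, 400.0]]
25 (0.545, 0.255) (1, -1) [[416.0, 461.0], [417.0, 355.0]]
4 (0.5352, 0.249) (-1, 1) [[215.0, 437.0], [210.0, 333.0]]
4 (0.5352, 0.249) (-1, -1) [[247.0, 508.0], [242.0, 400.0]]
4 (0.5352, 0.249) (1, -1) [[391.0, 486.0], [391.0, 379.0]]
4 (0.545, 0.255) (-1, 1) [[229.0, 430.0], [224.0, 327.0]]
4 (0.545, 0.255) (-1, -1) [[262.0, 501.0], [257.0, 394.0]]
4 (0.545, 0.255) (1, -1) [[404.0, 479.0], [405.0, 373.0]]
```

carry_out:
  steps:
    - [[0.05,0,0,-0.003,0]]

```text
clock: 4.42
eef_pos: [0.5213, 0.2533, 0.046]
tool_rot: [-0.004, -0.04, 0.999, -0.001]
wrist_force: [-0.7, -1.4, 0.7]
grip_width: 0.545
gripper_force: 1.6
```

carry_out:
  steps:
    - [[0.05,0.002,0,-0.003,0],[0.05,0,0,0,0]]

```text
clock: 4.58
eef_pos: [0.5255, 0.2517, 0.0477]
tool_rot: [0.0, -0.038, 0.999, -0.0]
wrist_force: [-2.2, -0.9, 2.0]
grip_width: 0.545
gripper_force: 1.1
```

```bash
python3 - <<'E'
from h import *
from plan import *
S=manip.grab_frame("side");T=manip.grab_frame("top")
a=cv2.resize(S["img"][140:215,235:315,::-1],None,fx=7,fy=7,interpolation=cv2.INTER_CUBIC)
cv2.imwrite("pics/push3.png",a)
p=pose();f=np.radians(p[3]);y=np.array([np.sin(f),-np.cos(f),0])
for z in (0,.03,.066): print(z,((proj(S,p[:3]-.035*y+[0,0,z])[0]-[235,140])*7).round())
for b in manip.boxes_of(S,"tub")[:1]: print(b["conf"],b["xyz"])
E
```

```text
0 [281. 343.]
0.03 [280. 286.]
0.066 [278. 215.]
0.73 [0.5506, 0.2236, 0.0578]
```

View pics/push3.png

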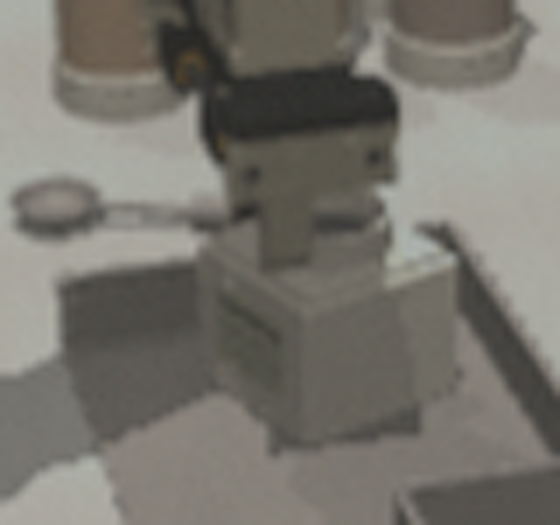

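The finger tips end on top of the tub's shoulder at crop (285,262), against the neck, and not in front of the label face at (250,340). So the open tips must sit higher than the TCP reading suggests. I'll lift clear and measure tip height from open and shut difference images.

carry_out:
  steps:
    - [[0.05,0,0,-0.005,0],[0.05,0,0,-0.02,0],[0.05,0,0,-0.03,0],[0.05,0,0,-0.03,0],[0.05,0.03,0,-0.03,0]]

```text
clock: 5.15
eef_pos: [0.5019, 0.2495, 0.1627]
tool_rot: [0.002, -0.036, 0.999, 0.001]
wrist_force: [0.5, -0.0, 0.5]
grip_width: 0.545
gripper_force: 0.0
```

carry_out:
  steps:
    - [[0.0918,0.03,0,-0.02,0],[0.0918,0.03,0,0,0],[0.0918,0,0,0,0],[0.0918,0,0,0,0],[0.0918,0,0,0,0]]

```text
clock: 5.57
eef_pos: [0.4378, 0.2452, 0.1814]
tool_rot: [0.001, -0.038, 0.999, 0.0]
wrist_force: [0.6, -0.2, -0.2]
grip_width: 0.858
gripper_force: 0.0
```

```bash
python3 - <<'E'
from h import *
from plan import *
S=manip.grab_frame("side");np.save("o.npy",S["img"]);print(pose())
T=manip.grab_frame("top")
for f in(T,S):
  for t in("tub","tub_mouth"):
    for b in manip.boxes_of(f,t)[:1]: print(t,b["conf"],b["xyz"])
E
```

```text
[4.37924654e-01 2.45042759e-01 1.81118692e-01 1.84324964e+02]
tub 0.79 [0.5677, 0.2408, 0.0829]
tub_mouth 0.86 [0.5705, 0.2379, 0.0858]
tub 0.7 [0.5435, 0.2257, 0.0631]
tub_mouth 0.61 [0.5439, 0.2253, 0.0639]
```

carry_out:
  steps:
    - [[0,0,0,0,0],[0,0,0,0,0],[0,0,0,0,0],[0,0,0,0,0],[0,0,0,0,0]]

```text
clock: 6.28
eef_pos: [0.4365, 0.245, 0.1811]
tool_rot: [0.0, -0.038, 0.999, 0.0]
wrist_force: [-0.1, 0.7, 0.2]
grip_width: 0.688
gripper_force: 0.0
```

```bash
python3 - <<'E'
from h import *
from plan import *
S=manip.grab_frame("side");p=pose();print(p,manip.get_state()["grip_width"])
o=np.load("o.npy");s=S["img"]
box=(215,80,325,190)
pr=lambda q:proj(S,q)[0]
f=np.radians(p[3]);y=np.array([np.sin(f),-np.cos(f),0])
out=[]
for im,ks in((o,(-.056,.056)),(s,(-.0095,.0095))):
    im=im[:,:,::-1][box[1]:box[3],box[0]:box[2]];im=cv2.resize(im,None,fx=3.6,fy=3.6,interpolation=cv2.INTER_CUBIC)
    for k in ks:
        for z in(0,.03,.066):
            u=(pr(p[:3]+k*y+[0,0,z])-box[:2])*3.6;cv2.circle(im,tuple(int(v) for v in u),2,(0,0,255) if z==0 else (0,255,0),-1)
    out.append(im)
cv2.imwrite("pics/tips.png",np.hstack(out))
E
```

```text
[4.36494674e-01 2.45029468e-01 1.81093689e-01 1.84372670e+02] 0.6429798574613573
```

View pics/tips.png

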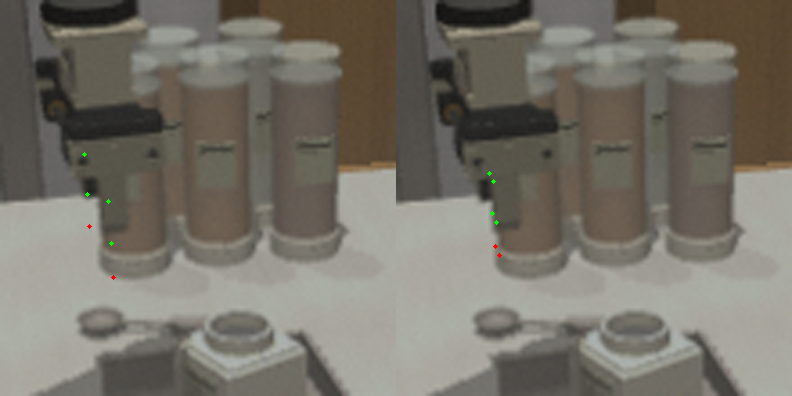

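Tips image: the red dots at TCP height, (113,277) open and (498,254) partly shut, lie about 0.035 m below the visible finger tips at (115,232) and (508,228). A touch on bare bench with shut fingers will settle it.

carry_out:
  steps:
    - [[0,0.02,0,0.02,0],[0,0.03,0,0.03,0],[0,0.02,0,0.03,0],[0,0,0,0.02,0],[0,0,0,0.01,0]]

```text
clock: 6.75
eef_pos: [0.3647, 0.2385, 0.0695]
tool_rot: [-0.002, -0.039, 0.999, -0.001]
wrist_force: [0.1, -0.1, 0.2]
grip_width: 0.28
gripper_force: 0.0
```

carry_out:
  steps:
    - [[0,0,0,0.01,0],[0,0,0,0.01,0],[0,0,0,0.01,0],[0,0,0,0.005,0],[0,0,0,0,0]]

```text
clock: 7.17
eef_pos: [0.3672, 0.2394, 0.0358]
tool_rot: [-0.001, -0.038, 0.999, -0.0]
wrist_force: [-0.2, 0.2, 0.7]
grip_width: 0.005
gripper_force: 0.0
```

carry_out:
  steps:
    - [[0,0,0,0,0],[0,0,0,0,0]]

```text
clock: 7.33
eef_pos: [0.3678, 0.24, 0.037]
tool_rot: [0.0, -0.038, 0.999, 0.0]
wrist_force: [-0.3, 0.7, -0.3]
grip_width: 0.005
gripper_force: 0.0
```

carry_out:
  steps:
    - [[0,0,0,0.008,0],[0,0,0,0.008,0],[0,0,0,0.003,0],[0,0,0,0,0]]

```text
clock: 7.67
eef_pos: [0.3664, 0.2392, 0.0166]
tool_rot: [-0.001, -0.038, 0.999, -0.0]
wrist_force: [-0.9, 0.2, -0.3]
grip_width: 0.006
gripper_force: 0.0
```

```bash
python3 - <<'E'
from h import *
from plan import *
S=manip.grab_frame("side");p=pose();print(p,manip.get_state()["wrist_force"])
box=(175,90,295,225)
im=S["img"][:,:,::-1][box[1]:box[3],box[0]:box[2]];im=cv2.resize(im,None,fx=4.4,fy=4.4,interpolation=cv2.INTER_CUBIC)
for z,c in((0,(0,0,255)),(.03,(0,255,0)),(.066,(255,0,0))):
    u=(proj(S,p[:3]+[0,0,z])[0]-box[:2])*4.4;cv2.circle(im,tuple(int(v) for v in u),2,c,-1)
cv2.imwrite("pics/shut.png",im)
E
```

```text
[3.66647546e-01 2.39376409e-01 1.69819061e-02 1.84374992e+02] [ 0.12290652 -0.25295774  0.02171077]
```

View pics/shut.png

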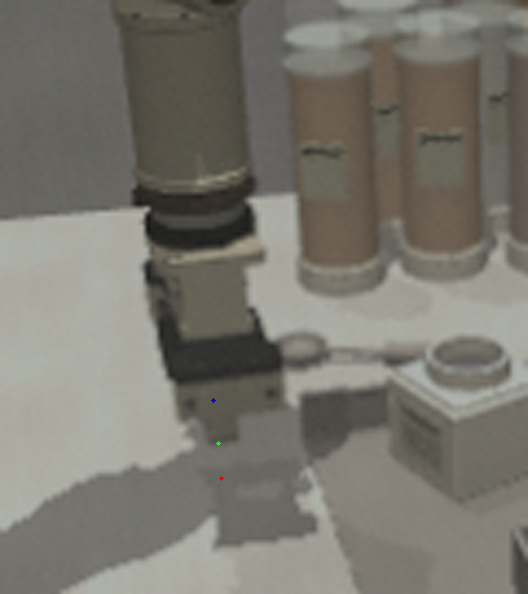

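Shut view: the tips at (225,440) are again about 0.032 m above the reported TCP dot at (221,478), and their shadow is detached. I'll allow for tip z = reported z + 0.032. The tub's top corners are at (388,375) and (458,418), and its mouth at (468,352).

```bash
python3 - <<'E'
from h import *
from plan import *
np.set_printoptions(precision=4,suppress=True)
S=manip.grab_frame("side");b=np.array([175,90])
g=lambda u,z:ray(S,[np.array(u)/4.4+b-.4],z)[0]
a,c=g((390,376),.077),g((458,418),.077);e=c-a
print(a,c,np.linalg.norm(e),"yaw",np.degrees(np.arctan2(e[0],-e[1])))
print("near corner foot",g((460,500),.003),"mouth",g((468,353),.097))
# side-cam bias check with tray corners via finger: where is the fingertip
p=pose();print("tip at z_r+.032:",g((225,440),p[2]+.032),p)
T=manip.grab_frame("top")
for f in(T,S):
  for t in("tub","tub_mouth"):
    for q in manip.boxes_of(f,t)[:1]: print(t,q["conf"],q["xyz"])
E
```

```text
[0.4977 0.2629 0.077 ] [0.5352 0.1885 0.077 ] 0.08329520921010675 yaw 26.787691652760287
near corner foot [0.5369 0.197  0.003 ] mouth [0.5543 0.2481 0.097 ]
tip at z_r+.032: [0.3709 0.2428 0.0493] [  0.3669   0.2396   0.0173 184.3769]
tub 0.94 [0.5431, 0.2494, 0.0813]
tub_mouth 0.62 [0.5454, 0.242, 0.0813]
tub 0.64 [0.5437, 0.2273, 0.0623]
tub_mouth 0.66 [0.543, 0.2235, 0.0655]
```

```bash
python3 - <<'E'
from plan import *
c=np.array([.553,.2495]);u=np.array([np.cos(np.radians(25)),np.sin(np.radians(25))])
q=plan(pose(),[(*(c-.08*u),.011,205)])
q=plan(q,[(*(c-.054*u),.011,205)],mm=9)
q=plan(q,[(*t2w(-.107,-.072),.011,183.9)],mm=6,deg=3)
q=plan(q,[(*t2w(-.097,-.072),.011,183.9)],mm=3)
E
```

```text
[[-0.037, -0.011, 0.002, -0.12], [-0.035, -0.015, 0.002, -0.12], [-0.034, -0.02, 0.003, -0.12]] [4.81000e-01 2.15300e-01 1.08000e-02 2.04993e+02]
[[-0.009, 0.0, -0.0, -0.0], [-0.008, 0.0, -0.0, -0.0], [-0.009, 0.001, -0.0, -0.0]] [5.04100e-01 2.27200e-01 1.08000e-02 2.04993e+02]
[[-0.004, 0.001, -0.0, 0.05], [-0.004, 0.002, -0.0, 0.05], [-0.003, 0.002, -0.0, 0.04], [-0.003, 0.002, -0.0, 0.05], [-0.003, 0.002, -0.0, 0.04], [-0.003, 0.002, -0.0, 0.05], [-0.003, 0.003, -0.0, 0.04], [-0.004, 0.002, -0.0, 0.05]] [5.259000e-01 2.500000e-01 1.080000e-02 1.837936e+02]
[[-0.002, 0.0, -0.0, -0.0], [-0.003, 0.0, -0.0, -0.0], [-0.002, 0.0, -0.0, -0.0], [-0.003, 0.0, -0.0, -0.0]] [5.359000e-01 2.506000e-01 1.080000e-02 1.837936e+02]
```

carry_out:
  steps:
    - [[0.05,-0.037,-0.011,0.002,-0.12],[0.05,-0.035,-0.015,0.002,-0.12],[0.05,-0.034,-0.02,0.003,-0.12],[0.05,0,0,0,0],[0.05,0,0,0,0]]

```text
clock: 8.43
eef_pos: [0.4832, 0.2139, 0.0104]
tool_rot: [0.0, -0.214, 0.977, 0.0]
wrist_force: [-2.1, 0.2, -0.3]
grip_width: 0.317
gripper_force: 0.0
```

carry_out:
  steps:
    - [[0.05,-0.009,0,0,0],[0.05,-0.008,0,0,0],[0.05,-0.009,0,0,0],[0.05,0,0,0,0]]

```text
clock: 8.77
eef_pos: [0.5056, 0.2281, 0.0111]
tool_rot: [0.001, -0.217, 0.976, 0.0]
wrist_force: [-0.1, 0.7, 0.3]
grip_width: 0.537
gripper_force: 0.0
```

carry_out:
  steps:
    - [[0.05,-0.004,0.001,0,0.05],[0.05,-0.004,0.002,0,0.05],[0.05,-0.003,0.002,0,0.04],[0.05,-0.003,0.002,0,0.05],[0.05,-0.003,0.002,0,0.04]]

```text
clock: 9.18
eef_pos: [0.516, 0.2415, 0.0105]
tool_rot: [-0.001, -0.103, 0.995, 0.0]
wrist_force: [-1.7, -0.1, -0.7]
grip_width: 0.545
gripper_force: 0.8
```

carry_out:
  steps:
    - [[0.05,-0.003,0.002,0,0.05],[0.05,-0.003,0.003,0,0.04],[0.05,-0.004,0.002,0,0.05],[0.05,0,0,0,0]]

```text
clock: 9.52
eef_pos: [0.5258, 0.2507, 0.0107]
tool_rot: [0.0, -0.033, 0.999, 0.0]
wrist_force: [-0.3, 1.1, 0.2]
grip_width: 0.541
gripper_force: 0.0
```

```bash
python3 - <<'E'
from h import *
from plan import *
S=manip.grab_frame("side");p=pose();d=p[:2]-C
print(p,"tray",d@[np.cos(A),np.sin(A)],d@[-np.sin(A),np.cos(A)],manip.get_state()["wrist_force"])
for t in("tub","tub_mouth"):
    for q in manip.boxes_of(S,t)[:1]: print(t,q["conf"],q["xyz"])
E
```

```text
[5.25842197e-01 2.50048165e-01 1.07216734e-02 1.83932647e+02] tray -0.10662679473536935 -0.0723671644066099 [-0.96209671 -0.64320351  0.80733367]
tub 0.75 [0.5858, 0.2177, 0.0507]
tub_mouth 0.92 [0.5872, 0.2176, 0.0538]
```

carry_out:
  steps:
    - [[0.05,-0.002,0,0,0],[0.05,-0.002,0,0,0],[0.05,-0.002,0,0,0]]

```text
clock: 9.92
eef_pos: [0.5308, 0.2494, 0.0106]
tool_rot: [-0.001, -0.034, 0.999, -0.0]
wrist_force: [-5.5, -0.0, 4.3]
grip_width: 0.543
gripper_force: 2.7
```

carry_out:
  steps:
    - [[0.05,-0.002,0,0,0],[0.05,-0.002,0,0,0]]

```text
clock: 10.08
eef_pos: [0.5344, 0.2494, 0.0106]
tool_rot: [-0.002, -0.033, 0.999, -0.0]
wrist_force: [-14.9, -1.3, 11.3]
grip_width: 0.546
gripper_force: 6.4
```

carry_out:
  steps:
    - [[0.05,-0.001,0,0,0],[0.05,0,0,0,0]]

```text
clock: 10.25
eef_pos: [0.5343, 0.2494, 0.0104]
tool_rot: [-0.002, -0.034, 0.999, -0.001]
wrist_force: [-8.7, -0.9, 7.8]
grip_width: 0.543
gripper_force: 4.5
```

```bash
python3 - <<'E'
from plan import *
q=plan(pose(),[(*t2w(-.13,-.08),.02,183.9),(*t2w(-.13,-.10),.09,183.9),(*t2w(-.052,-.165),.09,93.9),(*t2w(-.052,-.165),.011,93.9)])
E
```

```text
[[0.032, -0.006, -0.01, -0.0]] [5.027000e-01 2.412000e-01 2.040000e-02 1.838554e+02]
[[-0.0, -0.01, -0.035, -0.0], [-0.0, -0.01, -0.035, -0.0]] [5.041000e-01 2.213000e-01 9.040000e-02 1.838554e+02]
[[-0.006, -0.005, 0.0, 0.12], [-0.007, -0.004, 0.0, 0.12], [-0.007, -0.003, 0.0, 0.12], [-0.007, -0.003, 0.0, 0.12], [-0.008, -0.002, 0.0, 0.12], [-0.008, -0.001, 0.0, 0.12], [-0.008, 0.0, 0.0, 0.12], [-0.008, 0.001, 0.0, 0.12], [-0.007, 0.002, 0.0, 0.12], [-0.007, 0.003, 0.0, 0.12], [-0.007, 0.004, 0.0, 0.12], [-0.006, 0.005, 0.0, 0.13], [-0.006, 0.005, 0.0, 0.12]] [5.8660e-01 1.6130e-01 9.0400e-02 9.3901e+01]
[[0.0, 0.0, 0.04, 0.0], [0.0, 0.0, 0.039, 0.0]] [5.8660e-01 1.6130e-01 1.1400e-02 9.3901e+01]
```

carry_out:
  steps:
    - [[0.05,0.032,-0.006,-0.01,0],[0.035,0,-0.01,-0.035,0],[0.035,0,-0.01,-0.035,0],[0.035,-0.006,-0.005,0,0.12],[0.035,-0.007,-0.004,0,0.12]]

```text
clock: 10.67
eef_pos: [0.523, 0.2123, 0.0936]
tool_rot: [0.003, 0.09, 0.996, 0.001]
wrist_force: [-0.4, 0.0, -0.5]
grip_width: 0.388
gripper_force: 0.0
```

carry_out:
  steps:
    - [[0.035,-0.007,-0.003,0,0.12],[0.035,-0.007,-0.003,0,0.12],[0.035,-0.008,-0.002,0,0.12],[0.035,-0.008,-0.001,0,0.12],[0.035,-0.008,0,0,0.12]]

```text
clock: 11.08
eef_pos: [0.5527, 0.1878, 0.0908]
tool_rot: [0.001, 0.38, 0.925, 0.0]
wrist_force: [-0.1, -0.4, 0.5]
grip_width: 0.378
gripper_force: 0.0
```

carry_out:
  steps:
    - [[0.035,-0.008,0.001,0,0.12],[0.035,-0.007,0.002,0,0.12],[0.035,-0.007,0.003,0,0.12],[0.035,-0.007,0.004,0,0.12],[0.035,-0.006,0.005,0,0.13]]

```text
clock: 11.5
eef_pos: [0.5844, 0.1655, 0.0908]
tool_rot: [0.001, 0.639, 0.77, 0.0]
wrist_force: [-0.9, -0.1, 0.3]
grip_width: 0.381
gripper_force: 0.0
```

carry_out:
  steps:
    - [[0.035,-0.006,0.005,0,0.12],[0.035,0,0,0,0]]

```text
clock: 11.67
eef_pos: [0.5915, 0.1594, 0.0909]
tool_rot: [0.001, 0.684, 0.73, 0.0]
wrist_force: [-0.0, 0.2, 0.1]
grip_width: 0.383
gripper_force: 0.0
```

```bash
python3 - <<'E'
from h import *
from plan import *
np.set_printoptions(precision=4,suppress=True)
p=pose();d=p[:2]-C
print(p,"tray",d@[np.cos(A),np.sin(A)],d@[-np.sin(A),np.cos(A)],manip.get_state()["wrist_force"])
T=manip.grab_frame("top");S=manip.grab_frame("side")
for f in(T,S):
  for t in("tub","tub_mouth"):
    for q in manip.boxes_of(f,t)[:1]: print(t,q["conf"],q["xyz"])
plan(p,[(*t2w(-.052,-.165),.09,93.9)])
E
```

```text
[ 0.5915  0.1594  0.0909 93.7605] tray -0.04728678823261779 -0.16724562803302623 [-0.0316  0.1807  0.0798]
tub 0.84 [0.5726, 0.2839, 0.0819]
tub_mouth 0.83 [0.5757, 0.2797, 0.082]
tub 0.76 [0.579, 0.2176, 0.0605]
tub_mouth 0.66 [0.5773, 0.2175, 0.0614]
[[0.002, -0.005, 0.001, -0.0]] [ 0.5864  0.1611  0.0899 93.7605]
```

carry_out:
  steps:
    - [[0.035,0.002,-0.005,0.04,0],[0.035,0,0,0.039,0],[0.035,0,0,0,0]]

```text
clock: 12.22
eef_pos: [0.577, 0.1618, 0.004]
tool_rot: [-0.004, 0.68, 0.733, -0.006]
wrist_force: [-3.1, 0.1, -2.5]
grip_width: 0.381
gripper_force: 0.0
```

carry_out:
  steps:
    - [[0.035,0.008,0,0,0],[0.035,0.008,0,0,0],[0.035,0.007,0,0,0],[0.035,0.005,0,0,0],[0.035,0.005,0,0,0]]

```text
clock: 12.63
eef_pos: [0.5833, 0.1983, 0.014]
tool_rot: [0.001, 0.681, 0.733, 0.002]
wrist_force: [1.2, 0.0, 0.3]
grip_width: 0.379
gripper_force: 0.0
```

carry_out:
  steps:
    - [[0.035,0.004,0,0,0],[0.035,0.004,0,0,0],[0.035,0.004,0,0,0],[0.035,0.004,0,0,0],[0.035,0.004,0,0,0]]

```text
clock: 13.05
eef_pos: [0.5816, 0.2137, 0.0124]
tool_rot: [0.001, 0.682, 0.731, -0.0]
wrist_force: [0.3, -6.2, 3.6]
grip_width: 0.381
gripper_force: 2.7
```

```bash
cat > st.py <<'E'
from h import *
from plan import *
np.set_printoptions(precision=4,suppress=True)
p=pose();d=p[:2]-C
print(p,"tray",d@[np.cos(A),np.sin(A)],d@[-np.sin(A),np.cos(A)],manip.get_state()["wrist_force"],manip.get_state()["grip_width"]*.0918)
E
python3 st.py
```

```text
[ 0.5816  0.2137  0.0124 93.9913] tray -0.05345064517814436 -0.11245124363051154 [ 0.2828 -6.2342  3.6242] 0.03497586103426838
```

carry_out:
  steps:
    - [[0.035,0.003,0,0,0],[0.035,0.003,0,0,0],[0.035,0.002,0,0,0]]

```text
clock: 13.3
eef_pos: [0.581, 0.2219, 0.0124]
tool_rot: [0.001, 0.682, 0.731, -0.0]
wrist_force: [-0.6, -4.7, 4.9]
grip_width: 0.381
gripper_force: 2.9
```

carry_out:
  steps:
    - [[0.035,0.002,0,0,0],[0.035,0.002,0,0,0]]

```text
clock: 13.47
eef_pos: [0.5808, 0.2255, 0.0124]
tool_rot: [0.001, 0.682, 0.731, -0.0]
wrist_force: [0.4, -5.7, 5.2]
grip_width: 0.382
gripper_force: 2.9
```

carry_out:
  steps:
    - [[0.035,0.002,0,0,0],[0.035,0,0,0,0]]

```text
clock: 13.63
eef_pos: [0.5807, 0.2266, 0.0124]
tool_rot: [0.002, 0.682, 0.731, -0.001]
wrist_force: [0.3, -6.4, 6.5]
grip_width: 0.383
gripper_force: 3.6
```

```bash
python3 st.py
```

```text
[ 0.5807  0.2266  0.0124 93.9727] tray -0.05350503839552383 -0.0995325104638187 [ 0.3166 -6.4147  6.4901] 0.03520239842048687
```

carry_out:
  steps:
    - [[0.035,0.002,0,0,0],[0.035,0,0,0,0]]

```text
clock: 13.8
eef_pos: [0.5806, 0.2265, 0.0124]
tool_rot: [0.002, 0.682, 0.731, -0.002]
wrist_force: [0.2, -11.0, 7.4]
grip_width: 0.381
gripper_force: 5.4
```

carry_out:
  steps:
    - [[0.035,0.002,0,0,0],[0.035,0,0,0,0]]

```text
clock: 13.97
eef_pos: [0.5806, 0.2264, 0.0124]
tool_rot: [0.003, 0.683, 0.731, -0.003]
wrist_force: [0.3, -14.0, 9.6]
grip_width: 0.379
gripper_force: 7.1
```

```bash
python3 st.py
```

```text
[ 0.5806  0.2264  0.0124 93.8788] tray -0.05360085297592487 -0.09967007791316224 [  0.282  -13.9674   9.6454] 0.03480238550970326
```

```bash
python3 - <<'E'
from plan import *
q=plan(pose(),[(*t2w(-.054,-.14),.02,93.9),(*t2w(-.08,-.14),.09,93.9),(*t2w(-.145,-.048),.09,183.9),(*t2w(-.145,-.048),.011,183.9)])
E
```

```text
[[-0.02, -0.0, -0.004, -0.0], [-0.02, -0.0, -0.004, -0.0]] [5.83300e-01 1.86500e-01 2.04000e-02 9.38788e+01]
[[-0.0, -0.013, -0.035, -0.0], [-0.0, -0.013, -0.035, -0.0]] [5.57400e-01 1.84700e-01 9.04000e-02 9.38788e+01]
[[0.007, -0.005, 0.0, -0.12], [0.008, -0.004, 0.0, -0.12], [0.008, -0.003, 0.0, -0.12], [0.008, -0.002, 0.0, -0.12], [0.009, -0.001, 0.0, -0.12], [0.009, -0.0, 0.0, -0.12], [0.009, 0.001, 0.0, -0.12], [0.008, 0.002, 0.0, -0.12], [0.008, 0.003, 0.0, -0.12], [0.008, 0.003, 0.0, -0.12], [0.007, 0.005, 0.0, -0.12], [0.007, 0.005, 0.0, -0.13], [0.006, 0.006, 0.0, -0.12]] [4.860000e-01 2.715000e-01 9.040000e-02 1.838332e+02]
[[0.0, 0.0, 0.04, -0.0], [0.0, 0.0, 0.039, -0.0]] [4.860000e-01 2.715000e-01 1.140000e-02 1.838332e+02]
```

carry_out:
  steps:
    - [[0.035,-0.02,0,-0.004,0],[0.035,-0.02,0,-0.004,0],[0.035,0,-0.013,-0.035,0],[0.035,0,-0.013,-0.035,0],[0.035,0.007,-0.005,0,-0.12]]

```text
clock: 14.38
eef_pos: [0.5537, 0.1985, 0.0957]
tool_rot: [0.002, 0.637, 0.771, 0.003]
wrist_force: [0.7, 0.7, 0.6]
grip_width: 0.382
gripper_force: 0.0
```

carry_out:
  steps:
    - [[0.035,0.008,-0.004,0,-0.12],[0.035,0.008,-0.003,0,-0.12],[0.035,0.008,-0.002,0,-0.12],[0.035,0.009,-0.001,0,-0.12],[0.035,0.009,0,0,-0.12]]

```text
clock: 14.8
eef_pos: [0.523, 0.234, 0.0898]
tool_rot: [-0.0, 0.377, 0.926, 0.0]
wrist_force: [-0.5, 0.0, 0.3]
grip_width: 0.383
gripper_force: 0.0
```

carry_out:
  steps:
    - [[0.035,0.009,0.001,0,-0.12],[0.035,0.008,0.002,0,-0.12],[0.035,0.008,0.003,0,-0.12],[0.035,0.008,0.003,0,-0.12],[0.035,0.007,0.005,0,-0.12]]

```text
clock: 15.22
eef_pos: [0.4954, 0.2668, 0.0897]
tool_rot: [-0.0, 0.086, 0.996, 0.0]
wrist_force: [-0.1, -0.3, -0.3]
grip_width: 0.382
gripper_force: 0.0
```

carry_out:
  steps:
    - [[0.035,0.007,0.005,0,-0.13],[0.035,0.006,0.006,0,-0.12],[0.035,0,0,0,0]]

```text
clock: 15.47
eef_pos: [0.4827, 0.2808, 0.0897]
tool_rot: [-0.0, -0.036, 0.999, 0.001]
wrist_force: [-0.3, 0.4, 0.3]
grip_width: 0.384
gripper_force: 0.0
```

```bash
python3 st.py; python3 - <<'E'
from plan import *
plan(pose(),[(*t2w(-.145,-.048),.09,183.9)])
E
```

```text
[  0.4827   0.2808   0.0897 184.1787] tray -0.14759426585196592 -0.03872251442955518 [-0.3099  0.4265  0.3036] 0.035236396154435676
[[-0.003, -0.009, -0.0, 0.0]] [4.863000e-01 2.721000e-01 8.970000e-02 1.841787e+02]
```

carry_out:
  steps:
    - [[0.035,-0.003,-0.009,0.04,0],[0.035,0,0,0.039,0],[0.035,-0.012,0,0,0],[0.035,-0.012,0,0,0],[0.035,-0.01,0,0,0]]

```text
clock: 15.88
eef_pos: [0.5223, 0.2716, 0.0097]
tool_rot: [-0.001, -0.031, 1.0, -0.0]
wrist_force: [0.3, 0.6, -1.0]
grip_width: 0.387
gripper_force: 0.0
```

carry_out:
  steps:
    - [[0.035,-0.004,0,0,0],[0.035,-0.003,0,0,0],[0.035,0,0,0,0]]

```text
clock: 16.13
eef_pos: [0.5297, 0.2728, 0.0111]
tool_rot: [0.001, -0.032, 0.999, 0.0]
wrist_force: [0.1, 0.5, 0.2]
grip_width: 0.378
gripper_force: 0.0
```

```bash
python3 st.py
```

```text
[  0.5297   0.2728   0.0111 183.7017] tray -0.1012235897786252 -0.0499331650196811 [0.1069 0.4924 0.1813] 0.034659117485643334
```

carry_out:
  steps:
    - [[0.035,-0.002,0,0,0],[0.035,-0.001,0,0,0],[0.035,0,0,0,0]]

```text
clock: 16.38
eef_pos: [0.5318, 0.2731, 0.0109]
tool_rot: [0.0, -0.033, 0.999, 0.0]
wrist_force: [1.4, 0.8, 0.8]
grip_width: 0.379
gripper_force: 0.0
```

carry_out:
  steps:
    - [[0.035,-0.002,0,0,0],[0.035,0,0,0,0]]

```text
clock: 16.55
eef_pos: [0.5327, 0.2731, 0.0106]
tool_rot: [-0.001, -0.033, 0.999, -0.0]
wrist_force: [-4.5, -0.3, 2.4]
grip_width: 0.382
gripper_force: 1.4
```

carry_out:
  steps:
    - [[0.035,-0.002,0,0,0],[0.035,0,0,0,0]]

```text
clock: 16.72
eef_pos: [0.5326, 0.273, 0.0104]
tool_rot: [-0.003, -0.034, 0.999, -0.001]
wrist_force: [-8.5, -2.1, 6.9]
grip_width: 0.381
gripper_force: 4.3
```

```bash
python3 st.py
```

```text
[  0.5326   0.273    0.0104 183.8509] tray -0.09831656238411594 -0.04989371446539672 [-8.4928 -2.0549  6.8802] 0.03499797958228092
```

Both faces stop firmly, at -0.098 and -0.0997 m, so the tub is flush on both sides. Next I'll back off, raise and go to the lid set.

```bash
python3 - <<'E'
from plan import *
q=plan(pose(),[(*t2w(-.135,-.05),.013,183.9),(*t2w(-.135,-.08),.10,183.9),(.44,-.24,.12,90)],mm=37)
E
```

```text
[[0.037, -0.0, -0.003, -0.0]] [4.957000e-01 2.705000e-01 1.340000e-02 1.838509e+02]
[[-0.0, -0.01, -0.029, -0.0], [-0.0, -0.01, -0.029, -0.0], [-0.0, -0.01, -0.029, -0.0]] [4.977000e-01 2.406000e-01 1.004000e-01 1.838509e+02]
[[0.006, -0.034, -0.001, 0.12], [0.002, -0.035, -0.001, 0.12], [-0.002, -0.034, -0.001, 0.12], [-0.006, -0.034, -0.002, 0.12], [-0.01, -0.033, -0.001, 0.12], [-0.014, -0.032, -0.002, 0.12], [-0.017, -0.03, -0.001, 0.11], [-0.021, -0.028, -0.002, 0.12], [-0.024, -0.025, -0.001, 0.11], [-0.026, -0.022, -0.002, 0.12], [-0.029, -0.019, -0.001, 0.11], [-0.031, -0.016, -0.002, 0.12], [-0.032, -0.012, -0.001, 0.11], [-0.034, -0.008, -0.002, 0.12]] [ 0.4397 -0.2403  0.1204 89.8858]
```

carry_out:
  steps:
    - [[0.035,0.037,0,-0.003,0],[0.06,0,-0.01,-0.029,0],[0.0918,0,-0.01,-0.029,0],[0.0918,0,-0.01,-0.029,0],[0.0918,0.006,-0.034,-0.001,0.12]]

```text
clock: 17.13
eef_pos: [0.5015, 0.2136, 0.1077]
tool_rot: [0.005, 0.024, 1.0, 0.004]
wrist_force: [2.2, 1.1, 0.4]
grip_width: 0.621
gripper_force: 0.0
```

carry_out:
  steps:
    - [[0.0918,0.002,-0.035,-0.001,0.12],[0.0918,-0.002,-0.034,-0.001,0.12],[0.0918,-0.006,-0.034,-0.002,0.12],[0.0918,-0.01,-0.033,-0.001,0.12],[0.0918,-0.014,-0.032,-0.002,0.12]]

```text
clock: 17.55
eef_pos: [0.4769, 0.0331, 0.1089]
tool_rot: [0.001, 0.324, 0.946, 0.0]
wrist_force: [0.6, 0.4, -1.1]
grip_width: 0.976
gripper_force: 0.0
```

carry_out:
  steps:
    - [[0.0918,-0.017,-0.03,-0.001,0.11],[0.0918,-0.021,-0.028,-0.002,0.12],[0.0918,-0.024,-0.025,-0.001,0.11],[0.0918,-0.026,-0.022,-0.002,0.12],[0.0918,-0.029,-0.019,-0.001,0.11]]

```text
clock: 17.97
eef_pos: [0.4554, -0.1386, 0.1162]
tool_rot: [0.001, 0.577, 0.817, 0.0]
wrist_force: [0.7, 0.2, -0.7]
grip_width: 0.999
gripper_force: 0.0
```

```bash
cat st.py > d.py; cat >> d.py <<'E'
T=manip.grab_frame("top");S=manip.grab_frame("side");
def blob(f,c,r=24):
    u,v=[int(round(x)) for x in proj(f,c)[0]];im=f["img"][v-r:v+r,u-r:u+r].max(2)
    m=(im<75).astype(np.uint8);n,l,s,ce=cv2.connectedComponentsWithStats(m)
    k=1+np.argmin(np.linalg.norm(ce[1:]-r,axis=1)-s[1:,4]*.02)
    return ce[k]+[u-r,v-r],s[k]
for nm,f in(("T",T),("S",S)):
    c,s=blob(f,(.473,-.323,.048));print(nm,c,s,"top-plane",ray(f,[c],.048)[0],"mid",ray(f,[c],.04)[0])
print("tub flush expected mouth",t2w(-.045,-.045))
for f in(T,S):
  for t in("tub","tub_mouth"):
    for q in manip.boxes_of(f,t)[:1]: print(t,q["conf"],q["xyz"])
E
python3 d.py
```

```text
[  0.4554  -0.1386   0.1162 109.5476] tray -0.20335782038668573 -0.45536874016545614 [ 0.7129  0.1786 -0.6571] 0.09168568091464964
T [402.4315 217.2831] [ 11  13  24  24 445] top-plane [ 0.4721 -0.3193  0.048 ] mid [ 0.4736 -0.3213  0.04  ]
S [297.1494 320.593 ] [ 13  14  28  28 629] top-plane [ 0.4749 -0.3338  0.048 ] mid [ 0.4766 -0.3269  0.04  ]
tub flush expected mouth [0.5855 0.2815]
tub 0.95 [0.5761, 0.2787, 0.0841]
tub_mouth 0.57 [0.5792, 0.2745, 0.0845]
tub 0.66 [0.59, 0.2586, 0.0832]
tub_mouth 0.69 [0.5918, 0.2606, 0.0824]
```

```bash
python3 - <<'E'
from plan import *
q=plan(pose(),[(.474,-.322,.09,120)],mm=36)
q=plan(q,[(.474,-.322,-.022,120)],mm=25)
E
```

```text
[[-0.03, -0.008, 0.004, -0.03], [-0.03, -0.009, 0.004, -0.03], [-0.03, -0.009, 0.004, -0.03], [-0.029, -0.01, 0.005, -0.03], [-0.029, -0.012, 0.004, -0.03], [-0.029, -0.012, 0.005, -0.02]] [ 4.739000e-01 -3.219000e-01  8.960000e-02  1.197567e+02]
[[-0.0, 0.0, 0.022, -0.0], [-0.0, 0.0, 0.022, -0.0], [-0.0, 0.0, 0.023, -0.0], [-0.0, 0.0, 0.022, -0.0], [-0.0, 0.0, 0.023, -0.0]] [ 4.739000e-01 -3.219000e-01 -2.240000e-02  1.197567e+02]
```

carry_out:
  steps:
    - [[0.0918,-0.03,-0.008,0.004,-0.03],[0.0918,-0.03,-0.009,0.004,-0.03],[0.0918,-0.03,-0.009,0.004,-0.03],[0.0918,-0.029,-0.01,0.005,-0.03],[0.0918,-0.029,-0.012,0.004,-0.03]]

```text
clock: 18.68
eef_pos: [0.4712, -0.291, 0.0942]
tool_rot: [-0.0, 0.509, 0.861, 0.001]
wrist_force: [0.2, 1.4, 0.6]
grip_width: 1.001
gripper_force: 0.0
```

carry_out:
  steps:
    - [[0.0918,-0.029,-0.012,0.005,-0.02],[0.0918,0,0,0,0],[0.0918,0,0,0,0]]

```text
clock: 18.93
eef_pos: [0.4732, -0.3235, 0.0888]
tool_rot: [-0.0, 0.503, 0.864, -0.0]
wrist_force: [0.3, 1.3, 0.6]
grip_width: 0.999
gripper_force: 0.0
```

```bash
python3 st.py; python3 - <<'E'
from plan import *
q=plan(pose(),[(.474,-.322,.04,120)],mm=25)
E
```

```text
[  0.4732  -0.3235   0.0888 119.5852] tray -0.19813604349881808 -0.6410290461910233 [0.2985 1.3367 0.5801] 0.09171448677043256
[[0.0, 0.001, 0.024, -0.0], [0.001, 0.0, 0.025, -0.01]] [ 4.736000e-01 -3.222000e-01  3.980000e-02  1.201582e+02]
```

carry_out:
  steps:
    - [[0.0918,0,0.001,0.024,0],[0.0918,0.001,0,0.025,0],[0.0918,0,0,0.02,0],[0.0918,0,0,0.015,0],[0.0918,0,0,0,0]]

```text
clock: 19.35
eef_pos: [0.4721, -0.317, 0.0025]
tool_rot: [-0.003, 0.501, 0.865, 0.001]
wrist_force: [-0.5, -0.2, -0.5]
grip_width: 0.996
gripper_force: 0.0
```

carry_out:
  steps:
    - [[0.0918,0,0,0.008,0],[0.0918,0,0,0.007,0],[0.0918,0,0,0.004,0],[0.0918,0,0,0,0]]

```text
clock: 19.68
eef_pos: [0.4736, -0.3212, -0.0137]
tool_rot: [-0.0, 0.503, 0.865, 0.0]
wrist_force: [0.1, 0.2, 0.1]
grip_width: 1.004
gripper_force: 0.0
```

```bash
python3 st.py
```

```text
[  0.4736  -0.3212  -0.0137 119.6584] tray -0.19764191458671004 -0.6387642802388531 [0.1083 0.2416 0.1479] 0.09215928623285646
```

carry_out:
  steps:
    - [[0.0918,0,0,0.004,0],[0.0918,0,0,0.004,0],[0.0918,0,0,0,0]]

```text
clock: 19.93
eef_pos: [0.4733, -0.3217, -0.0218]
tool_rot: [-0.0, 0.503, 0.864, 0.0]
wrist_force: [0.4, -0.9, -0.3]
grip_width: 1.0
gripper_force: 0.0
```

carry_out:
  steps:
    - [[0.06,0,0,0,0],[0.06,0,0,0,0],[0.06,0,0,0,0],[0.06,0,0,0,0],[0.06,0,0,0,0]]
  newtons: 4

```text
clock: 20.35
eef_pos: [0.4737, -0.3219, -0.0212]
tool_rot: [0.0, 0.503, 0.864, 0.0]
wrist_force: [-0.7, -0.2, 0.2]
grip_width: 0.717
gripper_force: 4.0
```

carry_out:
  steps:
    - [[0.06,0,0,0,0],[0.06,0,0,0,0],[0.06,0,0,0,0]]
  newtons: 4

```text
clock: 20.6
eef_pos: [0.4737, -0.3219, -0.0212]
tool_rot: [0.0, 0.503, 0.864, 0.0]
wrist_force: [0.3, 0.2, 1.1]
grip_width: 0.719
gripper_force: 4.0
```

```bash
python3 st.py
```

```text
[  0.4737  -0.3219  -0.0212 119.6215] tray -0.19755947291931966 -0.6394206439567475 [0.3159 0.154  1.1017] 0.06602084447159598
```

carry_out:
  steps:
    - [[0.0918,0,0,0,0],[0.0918,0,0,0,0],[0.0918,0,0,0,0],[0.0918,0,0,0,0],[0.0918,0,0,0,0.1]]

```text
clock: 21.02
eef_pos: [0.4733, -0.3219, -0.0215]
tool_rot: [-0.0, 0.545, 0.838, 0.0]
wrist_force: [-0.7, 0.3, -0.1]
grip_width: 0.988
gripper_force: 0.0
```

```bash
python3 -c "
from bench import manip
s=manip.get_state();print(s['q'].round(2),s['grip_width'])"
```

```text
[ 0.47  0.62  0.1   1.89 -0.1   0.63  1.05] 0.9878821118234989
```

carry_out:
  steps:
    - [[0.0918,0,0,0,0.12],[0.0918,0,0,0,0.12],[0.0918,0,0,0,0.12],[0.0918,0,0,0,0.12],[0.0918,0,0,0,0.12]]

```text
clock: 21.43
eef_pos: [0.4735, -0.3217, -0.0214]
tool_rot: [-0.0, 0.771, 0.637, 0.0]
wrist_force: [-0.2, 0.3, -0.9]
grip_width: 0.999
gripper_force: 0.0
```

carry_out:
  steps:
    - [[0.0918,0,0,0,0.12],[0.0918,0,0,0,0.12],[0.0918,0,0,0,0.12],[0.0918,0,0,0,0.12],[0.0918,0,0,0,0]]

```text
clock: 21.85
eef_pos: [0.4736, -0.3215, -0.0216]
tool_rot: [-0.0, 0.9, 0.437, -0.0]
wrist_force: [-0.3, 0.4, -0.6]
grip_width: 0.998
gripper_force: 0.0
```

```bash
python3 st.py; python3 -c "
from bench import manip
s=manip.get_state();print(s['q'].round(2),s['grip_width'])"
```

```text
[ 0.4736 -0.3215 -0.0216 51.8012] tray -0.19761682132879635 -0.6390534694018637 [-0.2514  0.4331 -0.6127] 0.09165818262760839
[ 0.26  0.65  0.37  1.9  -0.37  0.66  0.19] 0.998455148448893
```

carry_out:
  steps:
    - [[0.055,0,0,0,0],[0.055,0,0,0,0],[0.055,0,0,0,0],[0.055,0,0,0,0],[0.055,0,0,0,0]]
  newtons: 15

```text
clock: 22.27
eef_pos: [0.4736, -0.3219, -0.0213]
tool_rot: [0.0, 0.899, 0.439, 0.0]
wrist_force: [0.2, -0.1, -0.8]
grip_width: 0.713
gripper_force: 15.0
```

carry_out:
  steps:
    - [[0.055,0,0,0,0],[0.055,0,0,0,0],[0.055,0,0,-0.005,0],[0.055,0,0,-0.015,0],[0.055,0,0,-0.02,0]]
  newtons: 15

```text
clock: 22.68
eef_pos: [0.4719, -0.3208, 0.0177]
tool_rot: [-0.002, 0.899, 0.439, -0.001]
wrist_force: [-0.1, -0.1, -0.4]
grip_width: 0.709
gripper_force: 15.0
```

```bash
python3 st.py; python3 - <<'E'
from h import *
from plan import *
p=pose()
S=manip.grab_frame("side")
for q in manip.boxes_of(S,"cap")[:4]+manip.boxes_of(S,"sifter")[:2]: print(q["conf"],q["xyz"])
t=t2w(-.0443,-.0451);print("tub",t)
q=plan(p,[(p[0],p[1],.11,p[3]),(.50,0,.13,80)],mm=32);plan(q,[(*t,.13,110)],mm=32)
E
```

```text
[ 0.4719 -0.3208  0.0177 52.0182] tray -0.1993003923674626 -0.6382352289489587 [-0.113  -0.072  -0.3688] 0.06507951402476878
0.85 [0.4643, -0.3396, 0.0839]
0.85 [0.3572, -0.3656, 0.024]
0.56 [0.4593, -0.451, 0.0349]
0.63 [0.4611, -0.35, 0.0598]
tub [0.58617008 0.28149136]
[[0.0, 0.0, -0.031, -0.0], [0.0, 0.0, -0.031, -0.0], [0.0, 0.0, -0.03, -0.0]] [ 0.4719 -0.3208  0.1097 52.0182]
[[0.025, -0.016, -0.002, -0.04], [0.025, -0.015, -0.002, -0.04], [0.026, -0.014, -0.002, -0.05], [0.026, -0.013, -0.002, -0.04], [0.027, -0.011, -0.002, -0.05], [0.027, -0.01, -0.002, -0.04], [0.028, -0.009, -0.002, -0.05], [0.028, -0.008, -0.002, -0.04], [0.029, -0.007, -0.001, -0.05], [0.029, -0.005, -0.002, -0.04], [0.029, -0.004, -0.001, -0.05]] [4.99700e-01 4.00000e-04 1.29700e-01 8.00931e+01]
[[0.029, 0.004, -0.0, -0.05], [0.029, 0.005, -0.0, -0.05], [0.029, 0.007, -0.0, -0.05], [0.028, 0.008, -0.0, -0.05], [0.028, 0.009, -0.0, -0.05], [0.027, 0.011, -0.0, -0.05], [0.027, 0.012, -0.0, -0.06], [0.026, 0.014, -0.0, -0.05], [0.025, 0.015, -0.0, -0.06], [0.025, 0.016, -0.0, -0.05]] [  0.5861   0.2816   0.1297 109.8869]
```

carry_out:
  steps:
    - [[0.055,0,0,-0.025,0],[0.055,0,0,-0.031,0],[0.055,0,0,-0.025,0],[0.055,0.008,-0.005,-0.012,-0.02],[0.055,0.018,-0.012,-0.005,-0.03]]

```text
clock: 23.25
eef_pos: [0.4761, -0.2939, 0.1185]
tool_rot: [0.002, 0.888, 0.46, 0.001]
wrist_force: [0.9, 0.4, -0.8]
grip_width: 0.715
gripper_force: 15.0
```

carry_out:
  steps:
    - [[0.055,0.025,-0.016,-0.002,-0.04],[0.055,0.025,-0.015,-0.002,-0.05],[0.055,0.026,-0.014,-0.002,-0.05],[0.055,0.026,-0.013,-0.002,-0.04],[0.055,0.027,-0.011,-0.001,-0.05]]

```text
clock: 23.67
eef_pos: [0.4792, -0.1417, 0.1246]
tool_rot: [-0.001, 0.828, 0.561, -0.001]
wrist_force: [-0.3, -0.6, -1.7]
grip_width: 0.71
gripper_force: 15.0
```

carry_out:
  steps:
    - [[0.055,0.027,-0.01,0,-0.04],[0.055,0.028,-0.009,0,-0.05],[0.055,0.028,-0.008,0,-0.04],[0.055,0.029,-0.007,0,-0.05],[0.055,0.029,-0.005,0,-0.04]]

```text
clock: 24.08
eef_pos: [0.4824, 0.0046, 0.1245]
tool_rot: [-0.001, 0.761, 0.649, -0.001]
wrist_force: [1.1, 0.5, -1.7]
grip_width: 0.717
gripper_force: 15.0
```

```bash
python3 st.py;python3 - <<'E'
from plan import *
plan(pose(),[(*t2w(-.0443,-.0451),.13,110)],mm=28)
E
```

```text
[ 0.4824  0.0046  0.1245 80.9147] tray -0.1666401744662758 -0.31431461695820195 [ 1.1481  0.4642 -1.7313] 0.06579595067493411
[[0.026, 0.005, -0.001, -0.05], [0.026, 0.007, -0.0, -0.05], [0.026, 0.008, -0.001, -0.05], [0.025, 0.009, -0.0, -0.04], [0.025, 0.01, -0.001, -0.05], [0.024, 0.012, -0.0, -0.04], [0.024, 0.012, -0.001, -0.05], [0.023, 0.014, -0.0, -0.04], [0.023, 0.014, -0.001, -0.05], [0.022, 0.016, -0.0, -0.04], [0.021, 0.017, -0.001, -0.05]] [  0.5867   0.2814   0.1305 110.1356]
```

carry_out:
  steps:
    - [[0.055,0.026,0.005,0,-0.05],[0.055,0.026,0.007,0,-0.05],[0.055,0.026,0.008,0,-0.05],[0.055,0.025,0.009,0,-0.04],[0.055,0.025,0.01,0,-0.05]]

```text
clock: 24.5
eef_pos: [0.5301, 0.1297, 0.1243]
tool_rot: [-0.001, 0.678, 0.735, -0.001]
wrist_force: [0.0, -0.3, -0.3]
grip_width: 0.713
gripper_force: 15.0
```

carry_out:
  steps:
    - [[0.055,0.024,0.012,0,-0.04],[0.055,0.024,0.012,0,-0.05],[0.055,0.023,0.014,0,-0.04],[0.055,0.02,0.014,0,-0.05],[0.055,0.012,0.01,0,-0.04]]

```text
clock: 24.92
eef_pos: [0.5753, 0.2436, 0.124]
tool_rot: [-0.001, 0.592, 0.806, -0.0]
wrist_force: [0.3, -0.3, -1.0]
grip_width: 0.712
gripper_force: 15.0
```

carry_out:
  steps:
    - [[0.055,0,0,0,0],[0.055,0,0,0,0]]

```text
clock: 25.08
eef_pos: [0.575, 0.2406, 0.1239]
tool_rot: [-0.001, 0.594, 0.805, -0.001]
wrist_force: [-0.8, -0.6, -0.6]
grip_width: 0.71
gripper_force: 15.0
```

```bash
python3 st.py;python3 - <<'E'
from h import *
from plan import *
plan(pose(),[(*t2w(-.0443,-.0451),.095,110)],mm=12)
S=manip.grab_frame("side")
for q in manip.boxes_of(S,"cap")[:1]+manip.boxes_of(S,"sifter")[:1]+manip.boxes_of(S,"tub")[:1]: print(q["conf"],q["xyz"])
E
```

```text
[  0.575    0.2406   0.1239 107.1639] tray -0.05817988182996203 -0.08517078828025114 [-0.7785 -0.5958 -0.6173] 0.06520706837180122
[[0.007, 0.005, 0.006, -0.01], [0.007, 0.004, 0.006, -0.01], [0.007, 0.005, 0.006, -0.01], [0.007, 0.005, 0.005, -0.01], [0.007, 0.004, 0.006, -0.01]] [5.859000e-01 2.810000e-01 9.490000e-02 1.100287e+02]
0.79 [0.4618, -0.4554, 0.0327]
0.44 [0.5712, 0.214, 0.1619]
0.67 [0.5785, 0.2448, 0.0631]
```

carry_out:
  steps:
    - [[0.055,0.01,0.006,0.006,-0.01],[0.055,0.01,0.007,0.006,-0.01],[0.055,0.01,0.006,0.006,-0.01],[0.055,0.005,0.004,0,0],[0.055,0,0,0,0]]

```text
clock: 25.7
eef_pos: [0.5872, 0.2831, 0.1066]
tool_rot: [-0.001, 0.581, 0.814, 0.0]
wrist_force: [-0.7, -0.5, -0.4]
grip_width: 0.714
gripper_force: 15.0
```

```bash
cat > e.py <<'E'
from h import *
from plan import *
import sys
T=manip.grab_frame("top");S=manip.grab_frame("side");plan(pose(),[(*t2w(-.0443,-.0451),float(sys.argv[1]),pose()[3])],mm=6)
for f in(T,S):
  for t in("cap","sifter","tub","tub_mouth"):
    for q in [b for b in manip.boxes_of(f,t) if b["xyz"][1]>.15][:1]: print(t,round(q["conf"],2),q["xyz"])
E
python3 st.py; python3 e.py .095
```

```text
[  0.5872   0.2831   0.1066 108.9378] tray -0.04315784937399752 -0.043610179018475734 [-0.6835 -0.5332 -0.3739] 0.0655910504901763
[[0.001, -0.0, 0.004, -0.0], [0.0, -0.001, 0.004, -0.0], [0.001, -0.0, 0.004, -0.0]] [5.862000e-01 2.819000e-01 9.520000e-02 1.088018e+02]
sifter 0.5 [0.5865, 0.2444, 0.0764]
tub 0.78 [0.5874, 0.2426, 0.0809]
tub_mouth 0.76 [0.5915, 0.242, 0.0772]
cap 0.49 [0.583, 0.2577, 0.1701]
sifter 0.47 [0.5854, 0.2547, 0.1427]
tub 0.82 [0.579, 0.242, 0.0615]
tub_mouth 0.7 [0.5806, 0.2431, 0.0655]
```

carry_out:
  steps:
    - [[0.055,0,0,0.004,0],[0.055,0,0,0.004,0],[0.055,0,0,0,0]]

```text
clock: 26.45
eef_pos: [0.5872, 0.2794, 0.0984]
tool_rot: [-0.0, 0.583, 0.813, -0.001]
wrist_force: [-0.4, 0.2, -0.7]
grip_width: 0.71
gripper_force: 15.0
```

carry_out:
  steps:
    - [[0.055,0,0,0,0]]

```text
clock: 26.53
eef_pos: [0.5875, 0.2795, 0.099]
tool_rot: [-0.0, 0.583, 0.813, -0.001]
wrist_force: [0.5, -0.1, -0.1]
grip_width: 0.712
gripper_force: 15.0
```

```bash
python3 st.py; python3 -c "
from plan import *
plan(pose(),[(*t2w(-.0443,-.0451),.095,pose()[3])],mm=60)"
```

```text
[  0.5875   0.2795   0.099  108.7385] tray -0.0431225890994495 -0.04713838720644343 [ 0.4859 -0.0589 -0.0928] 0.06537730384901311
[[0.002, -0.001, 0.004, -0.0]] [5.859000e-01 2.811000e-01 9.500000e-02 1.087385e+02]
```

carry_out:
  steps:
    - [[0.055,0.002,-0.001,0.006,0],[0.055,0,0,0.006,0],[0.055,0,0,0.004,0],[0.055,0,0,0,0],[0.055,0,0,0,0]]

```text
clock: 26.95
eef_pos: [0.586, 0.2811, 0.083]
tool_rot: [-0.0, 0.583, 0.813, -0.001]
wrist_force: [-0.7, 0.5, -0.7]
grip_width: 0.714
gripper_force: 15.0
```

```bash
python3 st.py
```

```text
[  0.586    0.2811   0.083  108.7413] tray -0.04450413801557716 -0.045451070212194286 [-0.6994  0.5359 -0.6654] 0.06557841158322161
```

Well aligned. I'll lower slowly and watch the force.

carry_out:
  steps:
    - [[0.055,0,0,0.004,0],[0.055,0,0,0.003,0],[0.055,0,0,0.002,0],[0.055,0,0,0,0]]

```text
clock: 27.28
eef_pos: [0.5861, 0.2811, 0.074]
tool_rot: [-0.0, 0.583, 0.813, -0.0]
wrist_force: [-0.3, 0.1, -0.4]
grip_width: 0.717
gripper_force: 15.0
```

carry_out:
  steps:
    - [[0.055,0,0,0.003,0],[0.055,0,0,0.002,0],[0.055,0,0,0,0]]

```text
clock: 27.53
eef_pos: [0.5869, 0.2818, 0.0696]
tool_rot: [0.0, 0.582, 0.813, 0.001]
wrist_force: [2.0, 1.5, -0.4]
grip_width: 0.713
gripper_force: 15.0
```

```bash
python3 st.py
```

```text
[  0.5869   0.2818   0.0696 108.7484] tray -0.04358048264057881 -0.04484179916823966 [ 2.0168  1.5107 -0.4391] 0.06546625199734205
```

carry_out:
  steps:
    - [[0.055,0.001,0.001,0,0],[0.055,0,0,0.002,0],[0.055,0,0,0.002,0],[0.055,0,0,0,0]]

```text
clock: 27.87
eef_pos: [0.5867, 0.2824, 0.065]
tool_rot: [-0.0, 0.583, 0.813, -0.0]
wrist_force: [0.9, 0.7, -1.6]
grip_width: 0.715
gripper_force: 15.0
```

carry_out:
  steps:
    - [[0.055,0,0,0.002,0],[0.055,0,0,0,0]]

```text
clock: 28.03
eef_pos: [0.587, 0.2825, 0.0637]
tool_rot: [-0.0, 0.583, 0.813, -0.0]
wrist_force: [0.7, -0.8, 0.5]
grip_width: 0.715
gripper_force: 15.0
```

```bash
python3 st.py
```

```text
[  0.587    0.2825   0.0637 108.7329] tray -0.043376974585912595 -0.04411570450779901 [ 0.7111 -0.7946  0.466 ] 0.06560440516910163
```

carry_out:
  steps:
    - [[0.055,0,0,0.001,0],[0.055,0,0,0,0]]

```text
clock: 28.2
eef_pos: [0.587, 0.2825, 0.0636]
tool_rot: [-0.0, 0.583, 0.813, 0.0]
wrist_force: [-2.0, -0.7, 7.0]
grip_width: 0.713
gripper_force: 15.0
```

carry_out:
  steps:
    - [[0.055,0,0,0.001,0],[0.055,0,0,0,0]]

```text
clock: 28.37
eef_pos: [0.5871, 0.2826, 0.0636]
tool_rot: [-0.0, 0.583, 0.813, 0.0]
wrist_force: [-5.0, -3.5, 12.4]
grip_width: 0.715
gripper_force: 15.0
```

carry_out:
  steps:
    - [[0.055,0,0,-0.002,0],[0.08,0,0,0,0],[0.08,0,0,0,0],[0.08,0,0,0,0],[0.08,0,0,0,0]]

```text
clock: 28.78
eef_pos: [0.5868, 0.2825, 0.0632]
tool_rot: [-0.0, 0.583, 0.813, -0.0]
wrist_force: [-0.9, 0.4, -0.0]
grip_width: 0.871
gripper_force: 0.0
```

carry_out:
  steps:
    - [[0.08,0,0,-0.007,0],[0.08,0,0,-0.007,0],[0.08,0,0,-0.007,0],[0.08,0,0,0,0],[0.08,0,0,0,0]]

```text
clock: 29.2
eef_pos: [0.5878, 0.283, 0.0858]
tool_rot: [0.0, 0.583, 0.813, 0.001]
wrist_force: [-0.1, -0.0, 0.5]
grip_width: 0.873
gripper_force: 0.0
```

```bash
python3 st.py; python3 e.py .085
```

```text
[  0.5878   0.283    0.0858 108.7395] tray -0.04257769583872769 -0.04369565531792727 [-0.0848 -0.0027  0.528 ] 0.080158024295421
[[-0.001, -0.001, -0.0, -0.0]] [5.864000e-01 2.814000e-01 8.480000e-02 1.087385e+02]
tub 0.85 [0.5901, 0.243, 0.0793]
tub_mouth 0.74 [0.5942, 0.2381, 0.0771]
cap 0.79 [0.5851, 0.2613, 0.126]
tub 0.83 [0.5791, 0.2431, 0.0563]
tub_mouth 0.73 [0.5799, 0.2431, 0.0562]
```

carry_out:
  steps:
    - [[0.05,0,-0.001,0,0],[0.05,0,0,0,0],[0.05,0,0,0,0],[0.05,0,0,0,0],[0.05,0,0,0,0]]
  newtons: 6

```text
clock: 30.12
eef_pos: [0.5861, 0.2823, 0.0846]
tool_rot: [-0.0, 0.583, 0.813, 0.0]
wrist_force: [-0.3, -0.6, -0.2]
grip_width: 0.645
gripper_force: 6.0
```

carry_out:
  steps:
    - [[0.05,0,0,0,0],[0.05,0,0,0,0]]
  newtons: 6

```text
clock: 30.28
eef_pos: [0.5861, 0.2823, 0.0846]
tool_rot: [-0.0, 0.583, 0.813, 0.0]
wrist_force: [0.5, -0.9, 0.2]
grip_width: 0.649
gripper_force: 6.0
```

carry_out:
  steps:
    - [[0.05,0,0,-0.003,0],[0.05,0,0,-0.004,0],[0.05,0,0,-0.005,0],[0.05,0,0,-0.008,0],[0.05,0,0,-0.01,0]]

```text
clock: 30.7
eef_pos: [0.5858, 0.2821, 0.1151]
tool_rot: [-0.0, 0.583, 0.813, -0.0]
wrist_force: [0.1, 0.4, -0.5]
grip_width: 0.651
gripper_force: 6.0
```

carry_out:
  steps:
    - [[0.05,0,0,-0.015,0],[0.05,0,0,-0.02,0],[0.05,0,0,-0.02,0],[0.05,0,0,-0.02,0],[0.05,0,0,-0.02,0]]

```text
clock: 31.12
eef_pos: [0.5863, 0.2823, 0.2119]
tool_rot: [0.0, 0.583, 0.813, 0.001]
wrist_force: [-0.3, 1.1, -0.5]
grip_width: 0.65
gripper_force: 6.0
```

carry_out:
  steps:
    - [[0.05,0,0,-0.01,0],[0.05,0,0,-0.005,0],[0.05,0,0,0,0],[0.05,0,0,0,0]]

```text
clock: 31.45
eef_pos: [0.5857, 0.2821, 0.2241]
tool_rot: [-0.0, 0.583, 0.813, -0.0]
wrist_force: [-0.5, 0.5, -1.1]
grip_width: 0.646
gripper_force: 6.0
```

```bash
python3 st.py; python3 - <<'E'
from h import *
T=manip.grab_frame("top");S=manip.grab_frame("side")
a=cv2.resize(T["img"][145:245,125:225,::-1],None,fx=4,fy=4,interpolation=cv2.INTER_CUBIC)
b=cv2.resize(S["img"][120:220,225:325,::-1],None,fx=4,fy=4,interpolation=cv2.INTER_CUBIC)
cv2.imwrite("pics/end.png",np.hstack([a,b]))
E
```

```text
[  0.5857   0.2821   0.2241 108.7366] tray -0.04473517384926096 -0.044483440805211355 [-0.4822  0.4597 -1.0982] 0.05933804416030708
```

View pics/end.png

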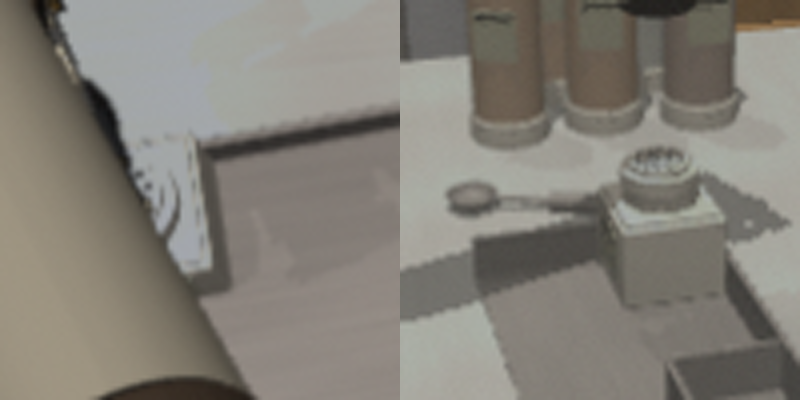

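In the end view, the sifter sits level on the tub's neck at (657,180). The tub is square in the corner, with its back edge on the upstand at (200,140) in the top half. The cap is held about 0.14 m above, at (660,5).

```bash
python3 -c "
from bench import manip
print(manip.hand_in())"
```

```text
the job is handed in; nothing more can be done
None
```

The job is handed in at about 31 s: the tub is flush in the back left corner, the sifter is fully home in the neck, and the cap is held level about 14 cm above it. My first push was too high, with the open fingers on the tub's shoulder and the wrist force reaching about 92 N (limit 120 N) before I re-pushed lower.

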